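# Weigh the little pot from behind the canisters

### The job

Clear the three tall canisters off the dark slate slab and stand all three on the wooden chopping board; only then fetch the small lidded pot that stood behind them and set it in the middle of the scale's pan. With the pot on the pan, put each canister back exactly where it stood at the start. Keep everything upright, set things down gently rather than dropping them, and leave the egg cup and the little wooden salt box on the slab where they are.

Things in the scene. Friction and masses are not known exactly. Their poses are not given: they have to be found in the camera images.
- round_tin: tall round brushed-metal canister with a flat lid, diameter 59, height 130 mm, about 0.35 kg; origin at the centre of its underside, z up. Can be gripped across its lid.
- square_tin: tall square brushed-metal canister with a flat lid, 59 x 59 mm, height 115 mm, about 0.35 kg; origin at the centre of its underside, x and y square to its sides, z up. Can be gripped across its lid.
- flask: tall brown earthenware flask: body of diameter 58 up to 78 mm, sloping in to a straight neck of diameter 40 from 94 to 125 mm, then a cork of diameter 38 up to 135 mm, about 0.4 kg; origin at the centre of its underside, z up. Can be gripped round the neck.
- pot: the small low white ceramic pot with a fixed lid and a little round knob in the middle of the lid: diameter 50, rim of the lid 51 at 36 to 41 mm, knob top at 52 mm, about 0.25 kg; origin at the centre of its underside, z up. It stands behind the canisters, about 9 mm from their row, as low as the egg cup and the salt box, which stand in line with it at about 84 mm spacing.
- egg_cup: white ceramic egg cup on a foot, open at the top, largest diameter 44, height 58 mm; origin at the centre of its underside. To be left alone.
- salt_box: small square wooden salt box, 40 x 40 mm, height 50 mm; origin at the centre of its underside. To be left alone.
- slab: flat dark slate slab fixed to the worktop, 190 (x) x 245 (y) x 18 mm high; origin at the centre of its underside, so its top is at z = +18 mm. The canisters stand in a row along y, 30 mm to the robot's side (-x) of its middle, at about 84 mm spacing; the low things stand in a row 33 mm beyond (+x) its middle.
- board: flat pale wooden chopping board with a darker groove, fixed to the worktop, 210 (x) x 245 (y) x 18 mm high; origin at the centre of its underside, so its top is at z = +18 mm. Empty at the start.
- pan_top (a point): centre of the upper surface of the flat round steel pan of the kitchen scale (grey housing with a dial, 140 x 130 mm), pan diameter 136 mm, top about 136 mm above the worktop; x, y, z as the scale, z up. The pan is sprung: it sinks 1.5 to 4.5 mm under the pot, at most 10 mm, after a first 1 N it gives about 2 mm per newton. The scale is fixed to the worktop.

How it is judged:
By the outcome, as a careful person would: the job done as asked, in the order asked, and still so for the second after the job is handed in, with the robot touching nothing.
It also fails if it takes over 144 s, if anything falls off the work surface, if the arm or the gripper's body presses on something with over 40 N, if the wrist force passes 120 N, or if a joint passes its speed limit or range.

### The arm

A 7-joint arm with a two-finger parallel gripper is mounted at the origin on the work surface. World frame = base frame: x ahead of the robot, y to its left, z up, the work surface at z = 0. Lengths are in mm, angles in rad, forces in N, time in s.
With the tool pointing down it reaches from about 400 to 875 mm from the base axis. Payload 4.4 kg.
Tool frame: the origin (TCP) lies midway between the tips of the shut fingers; the grasp point (between the pads) lies 19 mm behind it; z points along the fingers, y is the line along which they close (so a half turn about z gives the same grasp; the last joint's range is limited). The gripper opens to 85 mm and grips with 20 to 120 N. Pads are 22 mm wide; open, the fingers measure 114 mm over their backs; the gripper's body (76 mm by 85 mm) begins 54 mm behind the grasp point. The pads swing forward as they close: fully open they stand 13 mm farther back than shut.
Start: joints at [1.186, 0.628, 0.038, 1.517, -0.027, 0.996, -0.02], TCP at [203.756, -617.253, 231.313] pointing down, gripper open.
Joint ranges: [-3.06, 3.06], [-0.37, 2.12], [-1.25, 1.32], [0.18, 2.47], [-1.1, 4.24], [0.23, 1.98], [-2.94, 2.94]. Speed limits (rad/s): [2.57, 2.57, 3.14, 3.14, 3.14, 3.14, 3.14].

### API

Orientations are given as [roll, pitch, yaw] about the fixed x, y, z axes, in that order (R = Rz(yaw) Ry(pitch) Rx(roll)).
In Python, from cell import monitor, cams, ctrl gives the robot as it stands.
- The arm moves only by the tool drive_tool, never from a script. Its argument "motion" is a list of rows, each an object with "fingers": the opening, from 0 (shut) to 1 (fully open); "linear": the shift along the tool's x, y, z in m, a list of three; "twist": the turn about the tool's z in rad. In form: [{"fingers": fingers, "linear": [x, y, z], "twist": twist}, ...]. A call has 1 to 5 rows; each row shifts and turns the commanded pose from where the row before left it, along the tool's axes as they then stand; what a row does not reach is not made up. A row lasts 1/12 s, in which the tool goes at most 41.7 mm and 7.16 degrees, less where a joint would pass 70% of its speed; a pose out of reach is approached as far as the arm can. A call with a gripper value outside its range is refused whole. The fingers move at their own pace and stop on an object; the grip force is fixed at half the most. Time passes only in rows, so rows that do not move let the fingers close. It gives the time, the measured TCP pose, the force, the opening and the grip force at its end, in the units of the state.
- monitor.read_state(): the state, without advancing time (a new reading comes with each control period).
- cams.get_image(name): name is "side" or "top"; returns a dict with "color" (420x560x3 uint8, blue, green, red), "K" (3x3 intrinsics, pixels), "k1" (the pictures are not rectified: a ray, as slopes to the right and down, at radius r is drawn at 1 + k1 r^2 times it, then the intrinsics apply), "R" (3x3) and "t" (3): a world point X has camera coordinates R X + t. Camera axes: x right, y down, z forward; pixel columns grow to the right and rows downward; lengths in mm; the calibration is good to about 2 mm. A picture is of the moment at which its call begins. There is no depth.
- ctrl.finish_job(): hands the job in; it is judged then, once.
The state is a dict: "clock": time; "qpos": joint angles; "qd": joint speeds; "tau": joint torques, N m; "eef_pos": TCP position; "tool_rot": TCP orientation; "force": force on the tool from outside, world axes, zero at the start; "torque": the same for the moment, N m; "width": finger opening in mm; "gripper_force": force on a finger pad.
Only numpy, scipy, OpenCV 4.12 (cv2) and the standard library are available. Lean on these libraries where they do the work, as an engineer would, in place of code of your own. Each camera call takes 0.05 s, during which the arm holds its last target. There are 200 camera calls.

## Working session

There is one attempt and no reset: what is moved stays moved. The work goes in short steps, Python scripts to look and compute and a tool call to move; the robot and the scene stay as the last step left them, time stands still between calls to the robot, and variables do not carry over. Pictures are saved under pics/ and viewed, at most 14 in all, crops included, and the job is handed in when it is done.

Besides the shell and the picture viewer there is one more tool, called after ">>>" by a JSON object that holds its "op" and its "data", one argument or row to a line. drive_tool: Moves the arm, as the interface text tells. Its arguments: {"type":"object","properties":{"motion":{"type":"array"}},"required":["motion"]}

```bash
ls; mkdir -p pics; python3 - <<'E'
from cell import monitor,cams
import cv2
s=monitor.read_state()
for k in s: print(k,s[k])
for n in("top","side"):
    d=cams.get_image(n);cv2.imwrite(f"pics/{n}0.png",d["color"]);print(n,d["K"],d["k1"],d["R"],d["t"])
E
```

```text
pics
clock 0.0
qpos [ 1.18622862  0.62932234  0.03842767  1.51837205 -0.02702411  0.99629342
 -0.0199743 ]
qd [ 0.00021812 -0.00054467 -0.00011085  0.00069021 -0.00022639 -0.00123301
  0.00083117]
tau [-5.98498609e-04 -5.63402867e+01  1.22552276e+00 -1.93444026e+01
  1.08444181e-02  1.07007462e-02  1.01017989e-06]
eef_pos [ 203.55452465 -616.64826251  230.40293599]
tool_rot [-3.13971466e+00 -5.01554840e-06  3.18791742e-01]
force [0.42563444 0.00542327 0.18440366]
torque [0.01428306 0.05386993 0.05027833]
gripper_force 0.0
width 85.23382350373495
top [[399.57033422   0.         284.62265255]
 [  0.         399.57033422 211.26182273]
 [  0.           0.           1.        ]] -0.08952776128042673 [[-0.02209964 -0.99974472 -0.0047002 ]
 [-0.99658488  0.02240345 -0.07947745]
 [ 0.07956246  0.00292773 -0.99682558]] [  33.32205669  545.38147276 1036.43020605]
side [[440.55958544   0.         280.40677281]
 [  0.         440.55958544 213.32954332]
 [  0.           0.           1.        ]] -0.08992246905256525 [[-0.99904732 -0.03917552 -0.01922837]
 [-0.01334826  0.6938146  -0.72002995]
 [ 0.04154847 -0.71908732 -0.69367654]] [522.47908269 104.24087845 979.39364014]
```

View pics/top0.png

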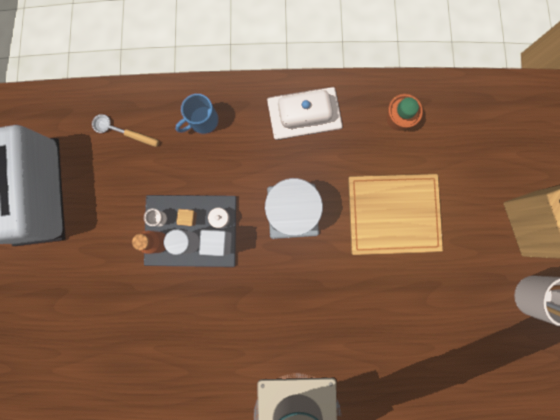

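View pics/side0.png

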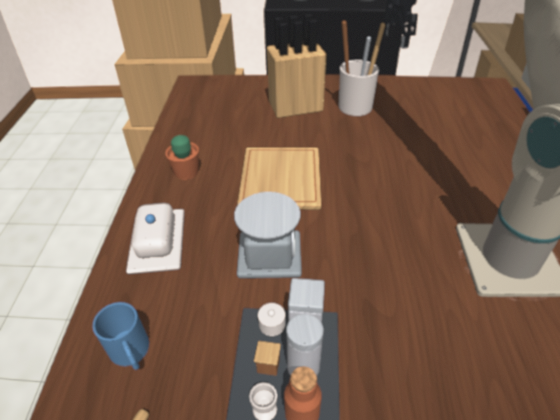

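Top view: slab at about (190,230) with the pot (218,217), salt box (185,217) and egg cup (154,217) behind, and square tin (212,243), round tin (176,242), flask (141,242) in front. The scale pan is at (294,207) and the board at (395,214). I'll enlarge the slab.

```bash
cat > h.py <<'E'
import numpy as np,cv2
def parts(d): return np.array(d["R"],float),np.array(d["t"],float),np.array(d["K"],float),np.array([d["k1"],0,0,0,0],float)
def proj(d,X):
    R,t,K,k=parts(d); return cv2.projectPoints(np.atleast_2d(np.array(X,float)),cv2.Rodrigues(R)[0],t,K,k)[0][:,0]
def back(d,uv,z):
    R,t,K,k=parts(d); n=cv2.undistortPoints(np.array([[uv]],float),K,k)[0,0]
    v=R.T@np.array([n[0],n[1],1]); c=-R.T@t; return c+v*(z-c[2])/v[2]
def circ(x,y,z,r,n=72):
    a=np.linspace(0,2*np.pi,n); return np.c_[x+r*np.cos(a),y+r*np.sin(a),0*a+z]
def sq(x,y,z,wx,wy,th=0):
    p=np.array([[-1,-1],[1,-1],[1,1],[-1,1],[-1,-1]])*[wx/2,wy/2]; c,s=np.cos(th),np.sin(th)
    p=p@np.array([[c,s],[-s,c]]); return np.c_[p+[x,y],np.full(5,z)]
def crop(d,x0,y0,x1,y1,s,name,curves=()):
    im=cv2.resize(d["color"][y0:y1,x0:x1],None,fx=s,fy=s,interpolation=cv2.INTER_CUBIC)
    for c in curves: cv2.polylines(im,[np.int32(np.round((proj(d,c)-[x0,y0]+.5)*s))],False,(0,255,0),1)
    cv2.imwrite(f"pics/{name}.png",im)
E
python3 - <<'E'
from h import *
from cell import cams
import pickle
d={n:cams.get_image(n) for n in("top","side")};pickle.dump(d,open("d0.pkl","wb"))
T,S=d["top"],d["side"]
for n,uv,z in[("slabTL",(146,196),18),("slabBR",(236,266),18),("sq",(212,243),133),("rd",(176,242),148),("fl",(141,242),153),("pot",(218,217),65),("box",(185,217),68),("egg",(154,217),76),("pan",(294,207),136),("bTL",(349,176),18),("bBR",(442,253),18)]: print(n,back(T,uv,z).round(1))
crop(T,130,180,250,280,6,"topc");crop(S,220,270,350,420,4,"sidec")
E
```

```text
slabTL [596.  394.5  18. ]
slabBR [404.3 152.6  18. ]
sq [465.7 194.2 133. ]
rd [469.6 276.2 148. ]
fl [471. 358. 153.]
pot [531.7 190.9  65. ]
box [533.3 275.   68. ]
egg [534.5 352.8  76. ]
pan [546.5  -1.6 136. ]
bTL [ 637.3 -153.6   18. ]
bBR [ 425.  -396.7   18. ]
```

View pics/topc.png

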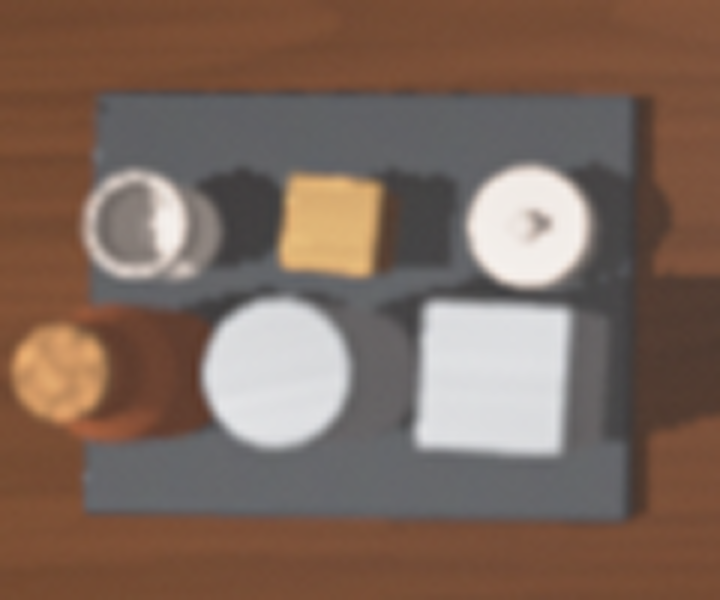

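View pics/sidec.png

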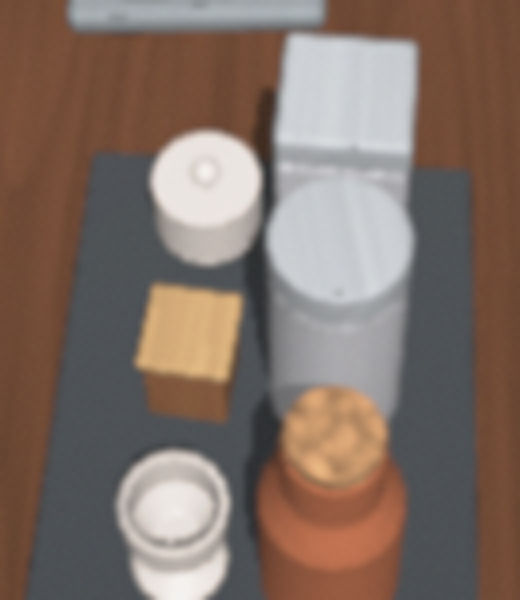

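The crops show clear outlines. Top crop: round lid centre (277,373), pot rim (531,227), cork (60,372), square lid corners (422,299),(573,305),(563,455),(414,448). Next I'll fit both views and overlay the models.

```bash
cat > fit.py <<'E'
from h import *
import pickle
d=pickle.load(open("d0.pkl","rb"));T,S=d["top"],d["side"]
t=lambda p:(130+p[0]/6-.42,180+p[1]/6-.42)
s=lambda p:(220+p[0]/4-.4,270+p[1]/4-.4)
m=lambda f,ps:np.mean([f(p) for p in ps],axis=0)
g=lambda f,d,ps,z:print(np.mean([back(d,f(p),z) for p in ps],axis=0).round(1)[:2],end=' ')
for n,z,tp,sp in[("round",148,[(202,373),(351,373),(277,297),(277,449)],[(267,242),(413,242),(340,179),(340,305)]),
 ("square",133,[(422,299),(573,305),(563,455),(414,448)],[(287,35),(417,41),(411,153),(274,146)]),
 ("flask",153,[(11,372),(110,372),(60,322),(60,424)],[(280,436),(388,436),(334,387),(334,488)]),
 ("pot",59,[(467,227),(592,227),(529,165),(529,289)],[(151,183),(262,183),(207,130),(207,236)]),
 ("box",68,[(288,174),(384,180),(374,275),(280,271)],[(153,286),(243,291),(234,381),(136,366)]),
 ("egg",76,[(84,224),(190,224),(137,170),(137,280)],[(117,508),(230,508),(174,450),(174,567)])]:
    print(n,end=' ');g(t,T,tp,z);g(s,S,sp,z);print()
    if n in("square","box"):
        for f,D,ps in((t,T,tp),(s,S,sp)): print([back(D,f(p),z)[:2].round(1).tolist() for p in ps])
print("slab top",[back(T,t(p),18)[:2].round(1).tolist() for p in[(97,93),(636,95),(630,520),(85,513)]])
print("side",[back(S,s(p),18)[:2].round(1).tolist() for p in[(95,154),(470,170)]])
E
python3 fit.py; python3 - <<'E'
from h import *
import pickle
d=pickle.load(open("d0.pkl","rb"));T,S=d["top"],d["side"]
crop(T,260,165,450,265,4,"panT",[circ(546.5,-1.6,136,68)]);crop(S,225,140,330,280,4,"panS",[circ(546.5,-1.6,136,68)])
a=cv2.imread("pics/panT.png");b=cv2.imread("pics/panS.png");b=cv2.resize(b,None,fx=.7,fy=.7)
o=np.zeros((600,800,3),np.uint8);o[:400,:760]=a;cv2.imwrite("pics/panT.png",o[:400,:760])
E
```

```text
round [470.2 276.9] [470.7 279.4] 
square [467.2 194.8] [467.3 196.1] 
[[498.4, 222.8], [494.8, 162.7], [436.0, 167.4], [439.8, 226.4]]
[[494.3, 165.4], [436.2, 167.5], [440.4, 226.9], [498.5, 224.8]]
flask [471.9 361.4] [472.8 363.7] 
pot [531.1 192.5] [531.2 195.8] 
box [533.2 275.5] [533.2 276.8] 
[[555.3, 294.1], [551.8, 252.8], [511.5, 257.3], [514.1, 297.6]]
[[551.5, 255.9], [511.7, 257.1], [513.8, 300.0], [555.9, 294.4]]
egg [534.6 356.9] [535.1 359.5] 
slab top [[598.6, 395.3], [591.7, 151.2], [403.7, 156.4], [410.7, 400.2]]
side [[591.1, 154.2], [403.7, 158.9]]
```

View pics/panT.png

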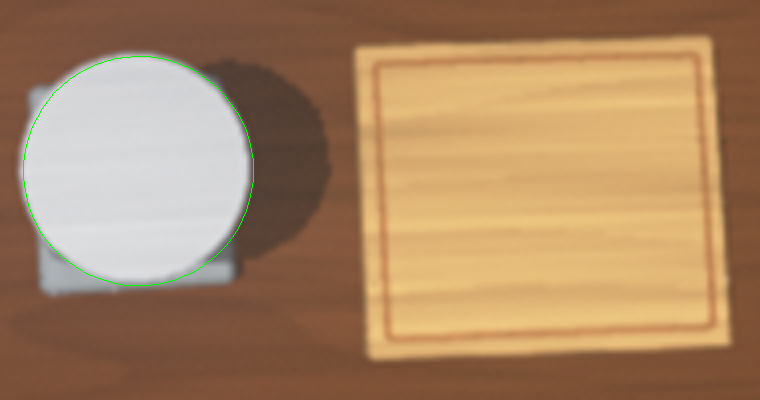

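View pics/panS.png

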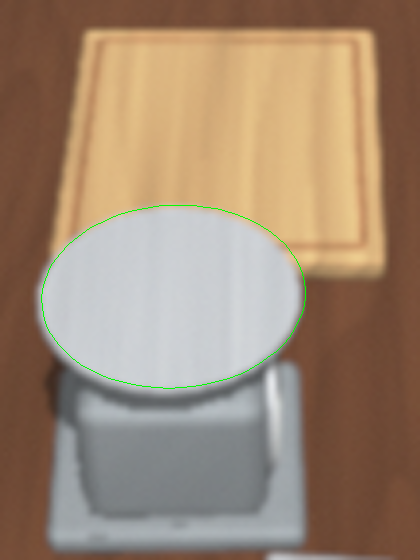

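Fits agree between the two views to about 2 mm. World positions (mm):

| Item | x | y | Note |
|---|---|---|---|
| Square tin | 467.3 | 195.4 | yaw about -0.058 |
| Round tin | 470.5 | 278 | |
| Flask | 472.3 | 362.5 | |
| Pot | 531 | 194 | |
| Pan | 547.5 | -0.5 | |
| Board | about 531 | about -275 | |

I'll close along world x (yaw about 1.513) for every grasp, starting with a lift and turn.

>>> {"op": "drive_tool", "data": {
  "motion": [
    {"fingers":1,"linear":[0,0,-0.008],"twist":-0.1194},
    {"fingers":1,"linear":[0,0,-0.008],"twist":-0.1194},
    {"fingers":1,"linear":[0,0,-0.008],"twist":-0.1194},
    {"fingers":1,"linear":[0,0,-0.008],"twist":-0.1194},
    {"fingers":1,"linear":[0,0,-0.008],"twist":-0.1194}
  ]
}}

```text
clock: 0.62
eef_pos: [203.6, -617.1, 271.4]
tool_rot: [-3.141, -0.0, 0.922]
force: [-0.1, -0.4, -0.1]
width: 85.4
gripper_force: 0.0
```

>>> {"op": "drive_tool", "data": {
  "motion": [
    {"fingers":1,"linear":[0,0,-0.008],"twist":-0.1194},
    {"fingers":1,"linear":[0,0,-0.008],"twist":-0.1194},
    {"fingers":1,"linear":[0,0,-0.008],"twist":-0.1194},
    {"fingers":1,"linear":[0,0,-0.008],"twist":-0.1194},
    {"fingers":1,"linear":[0,0,-0.008],"twist":-0.1194}
  ]
}}

```text
clock: 1.03
eef_pos: [203.6, -617.1, 311.4]
tool_rot: [-3.141, -0.001, 1.519]
force: [-1.0, 0.2, -1.1]
width: 85.5
gripper_force: 0.0
```

```bash
cat > go.py <<'E'
# python3 go.py x y z [yaw]: tool-frame shift from the measured pose to the target
import sys,numpy as np
from scipy.spatial.transform import Rotation as Ro
from cell import monitor
s=monitor.read_state(); R=Ro.from_euler('xyz',s["tool_rot"]).as_matrix()
print("t",round(s["clock"],2),"pos",s["eef_pos"].round(1),"rot",s["tool_rot"].round(4),"F",np.round(s["force"],1),"w",round(s["width"],1),"g",round(s["gripper_force"],1),"q",s["qpos"].round(2))
if len(sys.argv)>3:
    p=np.array(sys.argv[1:4],float); print("shift mm",(R.T@(p-s["eef_pos"])).round(1))
    if len(sys.argv)>4: print("twist",round(s["tool_rot"][2]-float(sys.argv[4]),4))
E
python3 go.py 467 195 310 1.513
```

```text
t 1.03 pos [ 203.6 -617.1  311.4] rot [-3.1413e+00 -5.0000e-04  1.5186e+00] F [-1.   0.2 -1.1] w 85.5 g 0.0 q [ 1.37  0.57 -0.28  1.4   0.16  1.19  1.02]
shift mm [824.7 220.7   1.8]
twist 0.0056
```

>>> {"op": "drive_tool", "data": {
  "motion": [
    {"fingers":1,"linear":[0.025,0.0276,0],"twist":0.001},
    {"fingers":1,"linear":[0.025,0.0276,0],"twist":0.001},
    {"fingers":1,"linear":[0.025,0.0276,0],"twist":0.001},
    {"fingers":1,"linear":[0.025,0.0276,0],"twist":0.001},
    {"fingers":1,"linear":[0.025,0.0276,0],"twist":0.001}
  ]
}}

```text
clock: 1.45
eef_pos: [349.9, -499.5, 311.2]
tool_rot: [-3.141, -0.0, 1.507]
force: [0.1, -0.1, 0.1]
width: 85.4
gripper_force: 0.0
```

>>> {"op": "drive_tool", "data": {
  "motion": [
    {"fingers":1,"linear":[0.025,0.0276,0],"twist":0},
    {"fingers":1,"linear":[0.025,0.0276,0],"twist":0},
    {"fingers":1,"linear":[0.025,0.0276,0],"twist":0},
    {"fingers":1,"linear":[0.035,0,0],"twist":0},
    {"fingers":1,"linear":[0.035,0,0],"twist":0}
  ]
}}

```text
clock: 1.87
eef_pos: [442.3, -359.3, 310.6]
tool_rot: [3.141, -0.001, 1.509]
force: [0.2, -0.5, -0.3]
width: 85.5
gripper_force: 0.0
```

>>> {"op": "drive_tool", "data": {
  "motion": [
    {"fingers":1,"linear":[0.035,0,0],"twist":0},
    {"fingers":1,"linear":[0.035,0,0],"twist":0},
    {"fingers":1,"linear":[0.035,0,0],"twist":0},
    {"fingers":1,"linear":[0.035,0,0],"twist":0},
    {"fingers":1,"linear":[0.035,0,0],"twist":0}
  ]
}}

```text
clock: 2.28
eef_pos: [451.5, -185.0, 311.3]
tool_rot: [3.142, 0.0, 1.507]
force: [1.0, 0.2, -0.4]
width: 85.6
gripper_force: 0.0
```

>>> {"op": "drive_tool", "data": {
  "motion": [
    {"fingers":1,"linear":[0.035,0,0],"twist":0},
    {"fingers":1,"linear":[0.035,0,0],"twist":0},
    {"fingers":1,"linear":[0.035,0,0],"twist":0},
    {"fingers":1,"linear":[0.035,0,0],"twist":0},
    {"fingers":1,"linear":[0.035,0,0],"twist":0}
  ]
}}

```text
clock: 2.7
eef_pos: [462.5, -10.4, 311.4]
tool_rot: [3.141, 0.0, 1.507]
force: [0.6, 0.5, 0.2]
width: 85.3
gripper_force: 0.0
```

>>> {"op": "drive_tool", "data": {
  "motion": [
    {"fingers":1,"linear":[0.035,0,0],"twist":0},
    {"fingers":1,"linear":[0.035,0,0],"twist":0},
    {"fingers":1,"linear":[0.035,0,0],"twist":0},
    {"fingers":1,"linear":[0.03,0,0],"twist":0},
    {"fingers":1,"linear":[0,0,0],"twist":0}
  ]
}}

```text
clock: 3.12
eef_pos: [470.9, 130.3, 311.8]
tool_rot: [3.141, -0.005, 1.517]
force: [0.1, 0.3, -1.2]
width: 85.4
gripper_force: 0.0
```

```bash
python3 go.py 467.3 195.4 200 1.513
```

```text
t 3.12 pos [470.9 130.3 311.8] rot [ 3.1406 -0.0052  1.5172] F [ 0.1  0.3 -1.2] w 85.4 g 0.0 q [ 0.05  0.33 -0.51  1.83  0.18  1.02 -0.58]
shift mm [ 64.2  -7.2 112.1]
twist 0.0042
```

>>> {"op": "drive_tool", "data": {
  "motion": [
    {"fingers":1,"linear":[0.02,-0.002,0.02],"twist":0.004},
    {"fingers":1,"linear":[0.02,-0.002,0.03],"twist":0},
    {"fingers":1,"linear":[0.018,-0.002,0.03],"twist":0},
    {"fingers":1,"linear":[0.006,-0.001,0.03],"twist":0},
    {"fingers":1,"linear":[0,0,0.002],"twist":0}
  ]
}}

```text
clock: 3.53
eef_pos: [465.1, 187.0, 195.0]
tool_rot: [-3.133, 0.003, 1.507]
force: [-0.8, 0.7, -0.1]
width: 85.4
gripper_force: 0.0
```

```bash
python3 go.py 467.3 195.4 96 1.513; python3 - <<'E'
from h import *
from cell import cams,monitor
S=cams.get_image("side");p=monitor.read_state()["eef_pos"];print(proj(S,p))
crop(S,220,210,370,350,4,"g1",[sq(467.3,195.4,133,59,59,-.058),circ(470.5,278,148,29.5),np.array([p-[50,0,0],p+[50,0,0]]),np.array([p-[0,0,10],p+[0,0,10]])])
E
```

```text
t 3.53 pos [465.1 187.  195. ] rot [-3.1334e+00  3.1000e-03  1.5069e+00] F [-0.8  0.7 -0.1] w 85.4 g 0.0 q [-0.12  0.5  -0.46  1.95  0.31  0.77 -0.82]
shift mm [ 8.8  2.4 99. ]
twist -0.0061
[[307.84639668 264.91555344]]
```

View pics/g1.png

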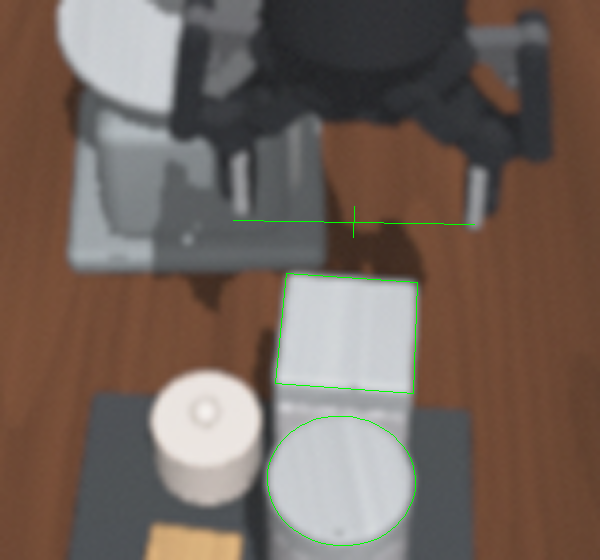

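The fingers straddle the lid line; their midpoint (crop ~358) sits about 4–6 px to the right of the projected TCP, i.e. 1–2 mm of bias along x. The lid outlines fit well. I'll target x = 468.5 and look at the lid after closing.

>>> {"op": "drive_tool", "data": {
  "motion": [
    {"fingers":1,"linear":[0.005,0.001,0.012],"twist":-0.003},
    {"fingers":1,"linear":[0.0037,0.0025,0.02],"twist":-0.003},
    {"fingers":1,"linear":[0,0,0.015],"twist":0},
    {"fingers":1,"linear":[0,0,0],"twist":0},
    {"fingers":1,"linear":[0,0,0],"twist":0}
  ]
}}

```text
clock: 4.0
eef_pos: [473.4, 195.0, 153.0]
tool_rot: [3.141, 0.0, 1.509]
force: [0.3, -0.6, 0.3]
width: 85.3
gripper_force: 0.0
```

```bash
python3 go.py 468.5 195.4 97 1.513
```

```text
t 4.0 pos [473.4 195.  153. ] rot [3.1407e+00 1.0000e-04 1.5086e+00] F [ 0.3 -0.6  0.3] w 85.3 g 0.0 q [-0.16  0.57 -0.42  1.97  0.36  0.67 -0.87]
shift mm [ 0.1 -4.9 56. ]
twist -0.0044
```

>>> {"op": "drive_tool", "data": {
  "motion": [
    {"fingers":1,"linear":[0,-0.0025,0.01],"twist":-0.002},
    {"fingers":1,"linear":[0,-0.0024,0.018],"twist":-0.002},
    {"fingers":1,"linear":[0,0,0.018],"twist":0},
    {"fingers":1,"linear":[0,0,0.01],"twist":0},
    {"fingers":1,"linear":[0,0,0],"twist":0}
  ]
}}

```text
clock: 4.42
eef_pos: [467.7, 195.2, 95.9]
tool_rot: [-3.141, 0.001, 1.513]
force: [-0.0, 0.4, 0.8]
width: 85.4
gripper_force: 0.0
```

>>> {"op": "drive_tool", "data": {
  "motion": [
    {"fingers":1,"linear":[0,0,0],"twist":0},
    {"fingers":1,"linear":[0,0,0],"twist":0}
  ]
}}

```text
clock: 4.58
eef_pos: [468.7, 196.2, 97.5]
tool_rot: [3.14, -0.001, 1.513]
force: [0.3, -0.1, -0.0]
width: 85.3
gripper_force: 0.0
```

```bash
python3 go.py 468.5 195.4 97 1.513
```

```text
t 4.58 pos [468.7 196.2  97.5] rot [ 3.1396e+00 -1.0000e-03  1.5134e+00] F [ 0.3 -0.1 -0. ] w 85.3 g 0.0 q [-0.21  0.65 -0.35  2.02  0.43  0.53 -0.93]
shift mm [-0.8 -0.2  0.5]
twist 0.0004
```

>>> {"op": "drive_tool", "data": {
  "motion": [
    {"fingers":0.85,"linear":[0,0,0],"twist":0},
    {"fingers":0.78,"linear":[0,0,0],"twist":0},
    {"fingers":0.74,"linear":[0,0,0],"twist":0},
    {"fingers":0.7,"linear":[0,0,0],"twist":0},
    {"fingers":0.6,"linear":[0,0,0],"twist":0}
  ]
}}

```text
clock: 5.0
eef_pos: [468.3, 196.0, 97.1]
tool_rot: [3.14, -0.0, 1.514]
force: [-0.2, -0.0, 5.0]
width: 58.4
gripper_force: 63.9
```

>>> {"op": "drive_tool", "data": {
  "motion": [
    {"fingers":0,"linear":[0,0,0],"twist":0},
    {"fingers":0,"linear":[0,0,0],"twist":0},
    {"fingers":0,"linear":[0,0,0],"twist":0}
  ]
}}

```text
clock: 5.25
eef_pos: [468.2, 196.0, 97.1]
tool_rot: [3.14, -0.0, 1.514]
force: [0.7, -0.9, 6.0]
width: 58.2
gripper_force: 63.9
```

```bash
python3 go.py 468.5 195.4 97 1.513; python3 - <<'E'
from h import *
from cell import cams,monitor
S=cams.get_image("side")
crop(S,250,250,350,350,6,"g2",[sq(467.3,195.4,133,59,59,-.058),sq(469.3,195.4,133,59,59,-.058)])
E
```

```text
t 5.25 pos [468.2 196.   97.1] rot [ 3.1404e+00 -3.0000e-04  1.5135e+00] F [ 0.7 -0.9  6. ] w 58.2 g 63.9 q [-0.21  0.66 -0.35  2.02  0.43  0.53 -0.93]
shift mm [-0.6  0.3  0.1]
twist 0.0005
```

View pics/g2.png

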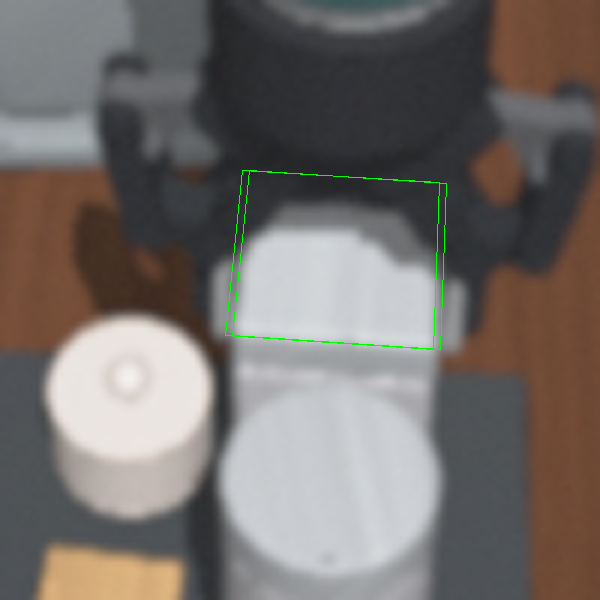

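The lid's lower corners at (231,335) and (438,348) lie between the two outlines, so the tin moved under 1 mm. The grasp pose to return to is TCP (468.3,196.0,97.2), yaw 1.5135. Lifting and carrying to the far end of the board.

>>> {"op": "drive_tool", "data": {
  "motion": [
    {"fingers":0,"linear":[0,0,-0.003],"twist":0},
    {"fingers":0,"linear":[0,0,-0.008],"twist":0},
    {"fingers":0,"linear":[0,0,-0.016],"twist":0},
    {"fingers":0,"linear":[0,0,-0.022],"twist":0},
    {"fingers":0,"linear":[0,0,-0.026],"twist":0}
  ]
}}

```text
clock: 5.72
eef_pos: [466.3, 195.2, 171.3]
tool_rot: [-3.138, 0.002, 1.514]
force: [0.4, 1.2, -3.7]
width: 58.1
gripper_force: 65.2
```

>>> {"op": "drive_tool", "data": {
  "motion": [
    {"fingers":0,"linear":[0,0,-0.026],"twist":0},
    {"fingers":0,"linear":[0,0,-0.026],"twist":0},
    {"fingers":0,"linear":[0,0,-0.022],"twist":0},
    {"fingers":0,"linear":[-0.003,0.001,-0.014],"twist":0},
    {"fingers":0,"linear":[-0.01,0.002,-0.007],"twist":0}
  ]
}}

```text
clock: 6.13
eef_pos: [470.0, 184.8, 268.9]
tool_rot: [3.139, -0.003, 1.516]
force: [0.8, 0.2, -3.6]
width: 58.0
gripper_force: 65.5
```

>>> {"op": "drive_tool", "data": {
  "motion": [
    {"fingers":0,"linear":[-0.018,0.003,0],"twist":0},
    {"fingers":0,"linear":[-0.024,0.0045,0],"twist":0},
    {"fingers":0,"linear":[-0.028,0.005,0],"twist":0},
    {"fingers":0,"linear":[-0.028,0.005,0],"twist":0},
    {"fingers":0,"linear":[-0.028,0.005,0],"twist":0}
  ]
}}

```text
clock: 6.55
eef_pos: [484.4, 54.3, 266.4]
tool_rot: [-3.14, 0.0, 1.515]
force: [0.8, 0.2, -3.9]
width: 58.3
gripper_force: 65.4
```

>>> {"op": "drive_tool", "data": {
  "motion": [
    {"fingers":0,"linear":[-0.028,0.005,0],"twist":0},
    {"fingers":0,"linear":[-0.028,0.005,0],"twist":0},
    {"fingers":0,"linear":[-0.028,0.005,0],"twist":0},
    {"fingers":0,"linear":[-0.028,0.005,0],"twist":0},
    {"fingers":0,"linear":[-0.028,0.005,0],"twist":0}
  ]
}}

```text
clock: 6.97
eef_pos: [501.3, -86.9, 266.3]
tool_rot: [-3.14, -0.0, 1.514]
force: [0.6, -1.3, -3.4]
width: 58.2
gripper_force: 65.4
```

>>> {"op": "drive_tool", "data": {
  "motion": [
    {"fingers":0,"linear":[-0.028,0.005,0],"twist":0},
    {"fingers":0,"linear":[-0.028,0.005,0],"twist":0},
    {"fingers":0,"linear":[-0.028,0.005,0],"twist":0},
    {"fingers":0,"linear":[-0.028,0.005,0],"twist":0},
    {"fingers":0,"linear":[-0.028,0.005,0],"twist":0}
  ]
}}

```text
clock: 7.38
eef_pos: [518.3, -227.8, 266.2]
tool_rot: [-3.14, -0.001, 1.514]
force: [0.1, 1.1, -3.5]
width: 58.0
gripper_force: 65.4
```

>>> {"op": "drive_tool", "data": {
  "motion": [
    {"fingers":0,"linear":[-0.028,0.005,0],"twist":0},
    {"fingers":0,"linear":[-0.022,0.004,0],"twist":0},
    {"fingers":0,"linear":[-0.012,0.002,0],"twist":0},
    {"fingers":0,"linear":[-0.004,0,0],"twist":0},
    {"fingers":0,"linear":[0,0,0],"twist":0}
  ]
}}

```text
clock: 7.8
eef_pos: [525.7, -293.3, 265.9]
tool_rot: [-3.14, -0.001, 1.513]
force: [0.4, 0.3, -4.8]
width: 58.3
gripper_force: 65.3
```

```bash
python3 go.py 531 -345 97.2 1.5135
```

```text
t 7.8 pos [ 525.7 -293.3  265.9] rot [-3.1403e+00 -1.1000e-03  1.5127e+00] F [ 0.4  0.3 -4.8] w 58.3 g 65.3 q [ 0.72  0.55 -0.41  1.61  0.24  1.04  0.18]
shift mm [-51.5   8.5 168.6]
twist -0.0008
```

>>> {"op": "drive_tool", "data": {
  "motion": [
    {"fingers":0,"linear":[-0.01,0.002,0],"twist":0},
    {"fingers":0,"linear":[-0.018,0.003,0.006],"twist":0},
    {"fingers":0,"linear":[-0.015,0.0025,0.014],"twist":0},
    {"fingers":0,"linear":[-0.0085,0.001,0.02],"twist":0},
    {"fingers":0,"linear":[0,0,0.022],"twist":0}
  ]
}}

```text
clock: 8.22
eef_pos: [532.2, -349.5, 204.0]
tool_rot: [3.14, 0.004, 1.511]
force: [-0.6, -1.2, -3.8]
width: 58.3
gripper_force: 65.4
```

>>> {"op": "drive_tool", "data": {
  "motion": [
    {"fingers":0,"linear":[0,0,0.022],"twist":0},
    {"fingers":0,"linear":[0,0,0.022],"twist":0},
    {"fingers":0,"linear":[0,0,0.022],"twist":0},
    {"fingers":0,"linear":[0,0,0.018],"twist":0},
    {"fingers":0,"linear":[0,0,0.01],"twist":0}
  ]
}}

```text
clock: 8.63
eef_pos: [530.8, -345.1, 107.5]
tool_rot: [-3.138, -0.001, 1.515]
force: [-0.8, -0.5, -4.0]
width: 58.4
gripper_force: 65.2
```

>>> {"op": "drive_tool", "data": {
  "motion": [
    {"fingers":0,"linear":[0,0,0.004],"twist":0},
    {"fingers":0,"linear":[0,0,0],"twist":0},
    {"fingers":0,"linear":[0,0,0],"twist":0}
  ]
}}

```text
clock: 8.88
eef_pos: [532.8, -345.6, 107.0]
tool_rot: [3.14, 0.001, 1.514]
force: [-0.6, 0.1, -3.4]
width: 58.1
gripper_force: 65.2
```

```bash
python3 go.py 531 -345 97.2 1.5135
```

```text
t 8.88 pos [ 532.8 -345.6  107. ] rot [3.1402e+00 6.0000e-04 1.5140e+00] F [-0.6  0.1 -3.4] w 58.1 g 65.2 q [ 0.73  0.77 -0.34  1.66  0.34  0.76  0.18]
shift mm [ 0.5 -1.8  9.8]
twist 0.0005
```

>>> {"op": "drive_tool", "data": {
  "motion": [
    {"fingers":0,"linear":[0,0,0.003],"twist":0},
    {"fingers":0,"linear":[0,0,0.003],"twist":0},
    {"fingers":0,"linear":[0,0,0.002],"twist":0},
    {"fingers":0,"linear":[0,0,0.0005],"twist":0},
    {"fingers":0,"linear":[0,0,0],"twist":0}
  ]
}}

```text
clock: 9.3
eef_pos: [531.9, -345.2, 97.8]
tool_rot: [-3.142, 0.0, 1.514]
force: [-0.4, 0.3, -4.0]
width: 57.8
gripper_force: 65.3
```

>>> {"op": "drive_tool", "data": {
  "motion": [
    {"fingers":0,"linear":[0,0,0.0005],"twist":0},
    {"fingers":0,"linear":[0,0,0],"twist":0}
  ]
}}

```text
clock: 9.47
eef_pos: [532.0, -345.2, 97.4]
tool_rot: [3.141, 0.0, 1.514]
force: [-0.3, -0.6, -3.9]
width: 58.3
gripper_force: 65.3
```

>>> {"op": "drive_tool", "data": {
  "motion": [
    {"fingers":0,"linear":[0,0,0.0005],"twist":0},
    {"fingers":0,"linear":[0,0,0],"twist":0}
  ]
}}

```text
clock: 9.63
eef_pos: [532.2, -345.3, 97.1]
tool_rot: [3.141, 0.0, 1.514]
force: [-1.0, 0.1, -1.4]
width: 57.9
gripper_force: 65.5
```

>>> {"op": "drive_tool", "data": {
  "motion": [
    {"fingers":0,"linear":[0,0,0.0005],"twist":0},
    {"fingers":0,"linear":[0,0,0],"twist":0}
  ]
}}

```text
clock: 9.8
eef_pos: [532.2, -345.3, 97.1]
tool_rot: [3.141, 0.0, 1.514]
force: [-1.6, 1.8, 3.1]
width: 58.0
gripper_force: 66.0
```

>>> {"op": "drive_tool", "data": {
  "motion": [
    {"fingers":0.74,"linear":[0,0,0],"twist":0},
    {"fingers":0.8,"linear":[0,0,0],"twist":0},
    {"fingers":1,"linear":[0,0,0],"twist":0},
    {"fingers":1,"linear":[0,0,0],"twist":0},
    {"fingers":1,"linear":[0,0,-0.008],"twist":0}
  ]
}}

```text
clock: 10.22
eef_pos: [531.1, -344.7, 103.2]
tool_rot: [-3.139, -0.001, 1.514]
force: [-0.0, 0.0, -0.7]
width: 85.3
gripper_force: 0.0
```

>>> {"op": "drive_tool", "data": {
  "motion": [
    {"fingers":1,"linear":[0,0,-0.02],"twist":0},
    {"fingers":1,"linear":[0,0,-0.03],"twist":0},
    {"fingers":1,"linear":[0,0,-0.03],"twist":0},
    {"fingers":1,"linear":[0,0,-0.03],"twist":0},
    {"fingers":1,"linear":[0.01,-0.0016,-0.02],"twist":0}
  ]
}}

```text
clock: 10.63
eef_pos: [531.8, -337.8, 237.9]
tool_rot: [3.137, 0.003, 1.511]
force: [0.4, -1.8, -0.3]
width: 85.6
gripper_force: 0.0
```

>>> {"op": "drive_tool", "data": {
  "motion": [
    {"fingers":1,"linear":[0.025,-0.004,-0.02],"twist":0},
    {"fingers":1,"linear":[0.035,-0.0055,-0.01],"twist":0},
    {"fingers":1,"linear":[0.035,-0.0055,0],"twist":0},
    {"fingers":1,"linear":[0.035,-0.0055,0],"twist":0},
    {"fingers":1,"linear":[0.035,-0.0055,0],"twist":0}
  ]
}}

```text
clock: 11.05
eef_pos: [514.2, -167.4, 265.4]
tool_rot: [3.14, 0.0, 1.513]
force: [0.9, 0.3, 0.5]
width: 85.1
gripper_force: 0.0
```

>>> {"op": "drive_tool", "data": {
  "motion": [
    {"fingers":1,"linear":[0.035,-0.0055,0],"twist":0},
    {"fingers":1,"linear":[0.035,-0.0055,0],"twist":0},
    {"fingers":1,"linear":[0.035,-0.0055,0],"twist":0},
    {"fingers":1,"linear":[0.035,-0.0055,0],"twist":0},
    {"fingers":1,"linear":[0.035,-0.0055,0],"twist":0}
  ]
}}

```text
clock: 11.47
eef_pos: [496.6, 9.0, 265.1]
tool_rot: [3.14, 0.0, 1.514]
force: [-0.4, 0.2, -0.0]
width: 85.5
gripper_force: 0.0
```

>>> {"op": "drive_tool", "data": {
  "motion": [
    {"fingers":1,"linear":[0.035,-0.0055,0],"twist":0},
    {"fingers":1,"linear":[0.035,-0.0055,0],"twist":0},
    {"fingers":1,"linear":[0.035,-0.0055,0],"twist":0},
    {"fingers":1,"linear":[0.035,-0.0055,0],"twist":0},
    {"fingers":1,"linear":[0.025,-0.004,0],"twist":0}
  ]
}}

```text
clock: 11.88
eef_pos: [479.6, 177.4, 265.3]
tool_rot: [3.14, -0.002, 1.517]
force: [0.1, 0.2, -0.9]
width: 85.4
gripper_force: 0.0
```

>>> {"op": "drive_tool", "data": {
  "motion": [
    {"fingers":1,"linear":[0.01,-0.0015,0],"twist":0},
    {"fingers":1,"linear":[0,0,0],"twist":0},
    {"fingers":1,"linear":[0,0,0],"twist":0}
  ]
}}

```text
clock: 12.13
eef_pos: [479.6, 182.8, 264.5]
tool_rot: [3.141, 0.001, 1.514]
force: [0.7, -0.5, 0.2]
width: 85.4
gripper_force: 0.0
```

```bash
python3 go.py 471 278 112 1.5135; python3 - <<'E'
from h import *
from cell import cams
import pickle
d=pickle.load(open("d0.pkl","rb"));S=cams.get_image("side")
# how far did neighbours move in the picture?
for n,(x0,y0,x1,y1) in {"pot":(255,300,288,338),"box":(250,338,285,377),"egg":(245,380,280,418),"flaskbody":(285,385,325,418)}.items():
    a,b=[cv2.cvtColor(q["color"],6)[y0:y1,x0:x1].astype(np.float32) for q in(d["side"],S)]
    print(n,np.round(cv2.phaseCorrelate(a,b,cv2.createHanningWindow(a.shape[::-1],cv2.CV_32F)),2))
E
```

```text
t 12.13 pos [479.6 182.8 264.5] rot [3.1413e+00 1.1000e-03 1.5140e+00] F [ 0.7 -0.5  0.2] w 85.4 g 0.0 q [-0.07  0.43 -0.49  1.84  0.25  0.93 -0.73]
shift mm [ 94.7 -14.  152.4]
twist 0.0005Traceback (most recent call last):
  File "<stdin>", line 8, in <module>
    return _wrapfunc(a, 'round', decimals=decimals, out=out)
    return _wrapit(obj, method, *args, **kwds)
    conv = _array_converter(obj)
ValueError: setting an array element with a sequence. The requested array has an inhomogeneous shape after 1 dimensions. The detected shape was (2,) + inhomogeneous part.
```

>>> {"op": "drive_tool", "data": {
  "motion": [
    {"fingers":1,"linear":[0.015,-0.002,0],"twist":0},
    {"fingers":1,"linear":[0.03,-0.004,0],"twist":0},
    {"fingers":1,"linear":[0.03,-0.004,0],"twist":0},
    {"fingers":1,"linear":[0.015,-0.003,0.01],"twist":0},
    {"fingers":1,"linear":[0.0047,-0.001,0.02],"twist":0}
  ]
}}

```text
clock: 12.6
eef_pos: [472.4, 281.5, 236.2]
tool_rot: [3.137, -0.004, 1.514]
force: [0.8, -0.0, 0.2]
width: 85.3
gripper_force: 0.0
```

>>> {"op": "drive_tool", "data": {
  "motion": [
    {"fingers":1,"linear":[0,0,0.025],"twist":0},
    {"fingers":1,"linear":[0,0,0.02],"twist":0},
    {"fingers":1,"linear":[0,0,0.01],"twist":0},
    {"fingers":1,"linear":[0,0,0],"twist":0},
    {"fingers":1,"linear":[0,0,0],"twist":0}
  ]
}}

```text
clock: 13.02
eef_pos: [471.6, 277.7, 179.5]
tool_rot: [-3.142, 0.001, 1.512]
force: [0.9, 0.2, -0.3]
width: 85.3
gripper_force: 0.0
```

```bash
cat > cmp.py <<'E'
# picture shift (px) of objects in the side/top view against the first pictures; args: names
import sys,pickle
from h import *
from cell import cams
d=pickle.load(open("d0.pkl","rb"))
B={"side":{"pot":(255,300,288,338),"box":(250,338,285,377),"egg":(245,380,280,418),"flask":(282,362,326,418),"round":(280,312,328,372),"square":(284,275,328,325)},
   "top":{"pot":(205,205,231,231),"box":(174,206,196,229),"egg":(140,205,168,229),"flask":(128,228,160,256),"round":(160,226,190,258),"square":(196,226,230,258)}}
for v in B:
    C=cams.get_image(v); pickle.dump(C,open(f"last_{v}.pkl","wb"))
    for n in sys.argv[1:]:
        x0,y0,x1,y1=B[v][n]; g=lambda q:cv2.cvtColor(q["color"],6).astype(np.float32)
        a,b=g(d[v])[y0:y1,x0:x1],g(C)[y0:y1,x0:x1]
        W=np.eye(2,3,dtype=np.float32)
        try: cc,W=cv2.findTransformECC(a,b,W,cv2.MOTION_TRANSLATION); print(v,n,"px",W[:,2].round(2),"cc",round(cc,3))
        except cv2.error: print(v,n,"no match")
E
python3 go.py 471 278 112 1.5135;python3 cmp.py pot box egg flask round
```

```text
t 13.02 pos [471.6 277.7 179.5] rot [-3.1415e+00  7.0000e-04  1.5116e+00] F [ 0.9  0.2 -0.3] w 85.3 g 0.0 q [-0.29  0.58 -0.45  1.85  0.34  0.78 -0.98]
shift mm [ 0.3 -0.6 67.5]
twist -0.0019
side pot px [0.1  3.39] cc 0.809
side box px [ 0.01 -0.  ] cc 1.0
side egg px [0. 0.] cc 1.0
side flask px [ 0. -0.] cc 1.0
side round px [-0.15  3.02] cc 0.939
top pot px [-0.84  0.15] cc 0.884
top box px [-0.03 -0.02] cc 1.0
top egg px [-2.58 -2.35] cc 0.58
top flask no match
top round px [ 2.4  -0.06] cc 0.852
```

>>> {"op": "drive_tool", "data": {
  "motion": [
    {"fingers":1,"linear":[0,-0.0005,0.01],"twist":-0.002},
    {"fingers":1,"linear":[0,0,0.018],"twist":0},
    {"fingers":1,"linear":[0,0,0.02],"twist":0},
    {"fingers":1,"linear":[0,0,0.014],"twist":0},
    {"fingers":1,"linear":[0,0,0.0055],"twist":0}
  ]
}}

```text
clock: 13.53
eef_pos: [469.7, 278.3, 110.3]
tool_rot: [-3.14, 0.001, 1.516]
force: [-0.4, 0.2, -0.5]
width: 85.3
gripper_force: 0.0
```

>>> {"op": "drive_tool", "data": {
  "motion": [
    {"fingers":1,"linear":[0,0,0],"twist":0},
    {"fingers":1,"linear":[0,0,0],"twist":0},
    {"fingers":0.85,"linear":[0,0,0],"twist":0},
    {"fingers":0.78,"linear":[0,0,0],"twist":0},
    {"fingers":0.74,"linear":[0,0,0],"twist":0}
  ]
}}

```text
clock: 13.95
eef_pos: [470.9, 279.3, 112.6]
tool_rot: [3.14, -0.001, 1.516]
force: [-1.2, 0.5, -0.4]
width: 63.4
gripper_force: 0.0
```

>>> {"op": "drive_tool", "data": {
  "motion": [
    {"fingers":0.7,"linear":[0,0,0],"twist":0},
    {"fingers":0.6,"linear":[0,0,0],"twist":0},
    {"fingers":0,"linear":[0,0,0],"twist":0},
    {"fingers":0,"linear":[0,0,0],"twist":0},
    {"fingers":0,"linear":[0,0,0],"twist":0}
  ]
}}

```text
clock: 14.37
eef_pos: [471.1, 279.4, 112.8]
tool_rot: [3.14, -0.001, 1.516]
force: [-0.1, 0.0, 4.8]
width: 57.6
gripper_force: 63.2
```

```bash
python3 go.py 471 278 112 1.5135;python3 cmp.py flask
```

```text
t 14.37 pos [471.1 279.4 112.8] rot [ 3.1398e+00 -9.0000e-04  1.5155e+00] F [-0.1  0.   4.8] w 57.6 g 63.2 q [-0.33  0.67 -0.39  1.91  0.41  0.64 -1.03]
shift mm [-1.4 -0.1  0.8]
twist 0.002
side flask px [0. 0.] cc 1.0
top flask no match
```

>>> {"op": "drive_tool", "data": {
  "motion": [
    {"fingers":0,"linear":[0,0,-0.003],"twist":0},
    {"fingers":0,"linear":[0,0,-0.008],"twist":0},
    {"fingers":0,"linear":[0,0,-0.016],"twist":0},
    {"fingers":0,"linear":[0,0,-0.022],"twist":0},
    {"fingers":0,"linear":[0,0,-0.026],"twist":0}
  ]
}}

```text
clock: 14.88
eef_pos: [469.2, 278.3, 186.8]
tool_rot: [-3.139, 0.002, 1.516]
force: [0.1, 0.3, -3.4]
width: 57.7
gripper_force: 64.7
```

>>> {"op": "drive_tool", "data": {
  "motion": [
    {"fingers":0,"linear":[0,0,-0.026],"twist":0},
    {"fingers":0,"linear":[0,0,-0.026],"twist":0},
    {"fingers":0,"linear":[0,0,-0.022],"twist":0},
    {"fingers":0,"linear":[-0.003,0.0005,-0.014],"twist":0},
    {"fingers":0,"linear":[-0.01,0.0017,-0.007],"twist":0}
  ]
}}

```text
clock: 15.3
eef_pos: [471.8, 268.0, 284.4]
tool_rot: [3.139, -0.004, 1.518]
force: [-0.5, 0.8, -2.2]
width: 57.6
gripper_force: 64.8
```

>>> {"op": "drive_tool", "data": {
  "motion": [
    {"fingers":0,"linear":[-0.018,0.003,0],"twist":0},
    {"fingers":0,"linear":[-0.024,0.004,0],"twist":0},
    {"fingers":0,"linear":[-0.028,0.0047,0],"twist":0},
    {"fingers":0,"linear":[-0.028,0.0047,0],"twist":0},
    {"fingers":0,"linear":[-0.028,0.0047,0],"twist":0}
  ]
}}

```text
clock: 15.72
eef_pos: [485.0, 136.5, 281.2]
tool_rot: [-3.14, 0.001, 1.516]
force: [0.9, 0.1, -1.5]
width: 57.5
gripper_force: 64.8
```

>>> {"op": "drive_tool", "data": {
  "motion": [
    {"fingers":0,"linear":[-0.028,0.0047,0],"twist":0},
    {"fingers":0,"linear":[-0.028,0.0047,0],"twist":0},
    {"fingers":0,"linear":[-0.028,0.0047,0],"twist":0},
    {"fingers":0,"linear":[-0.028,0.0047,0],"twist":0},
    {"fingers":0,"linear":[-0.028,0.0047,0],"twist":0}
  ]
}}

```text
clock: 16.13
eef_pos: [500.5, -4.5, 281.2]
tool_rot: [-3.14, 0.001, 1.515]
force: [1.4, 0.2, -2.9]
width: 57.7
gripper_force: 64.8
```

>>> {"op": "drive_tool", "data": {
  "motion": [
    {"fingers":0,"linear":[-0.028,0.0047,0],"twist":0},
    {"fingers":0,"linear":[-0.028,0.0047,0],"twist":0},
    {"fingers":0,"linear":[-0.028,0.0047,0],"twist":0},
    {"fingers":0,"linear":[-0.028,0.0047,0],"twist":0},
    {"fingers":0,"linear":[-0.028,0.0047,0],"twist":0}
  ]
}}

```text
clock: 16.55
eef_pos: [516.1, -145.3, 281.2]
tool_rot: [-3.139, 0.0, 1.515]
force: [1.0, -0.3, -2.9]
width: 57.8
gripper_force: 64.8
```

>>> {"op": "drive_tool", "data": {
  "motion": [
    {"fingers":0,"linear":[-0.028,0.0047,0],"twist":0},
    {"fingers":0,"linear":[-0.028,0.0047,0],"twist":0},
    {"fingers":0,"linear":[-0.028,0.0047,0],"twist":0},
    {"fingers":0,"linear":[-0.022,0.0037,0],"twist":0},
    {"fingers":0,"linear":[-0.013,0.002,0],"twist":0}
  ]
}}

```text
clock: 16.97
eef_pos: [528.9, -267.3, 280.7]
tool_rot: [-3.139, 0.001, 1.511]
force: [0.7, 0.5, -2.6]
width: 57.5
gripper_force: 64.8
```

>>> {"op": "drive_tool", "data": {
  "motion": [
    {"fingers":0,"linear":[-0.005,0.001,0.004],"twist":0},
    {"fingers":0,"linear":[0,0,0.012],"twist":0},
    {"fingers":0,"linear":[0,0,0.02],"twist":0},
    {"fingers":0,"linear":[0,0,0.02],"twist":0},
    {"fingers":0,"linear":[0,0,0.012],"twist":0}
  ]
}}

```text
clock: 17.38
eef_pos: [530.0, -265.8, 211.5]
tool_rot: [-3.138, -0.003, 1.518]
force: [-1.0, 0.4, -2.9]
width: 57.3
gripper_force: 64.8
```

>>> {"op": "drive_tool", "data": {
  "motion": [
    {"fingers":0,"linear":[0,0,0.005],"twist":0},
    {"fingers":0,"linear":[0,0,0],"twist":0},
    {"fingers":0,"linear":[0,0,0],"twist":0}
  ]
}}

```text
clock: 17.63
eef_pos: [531.7, -267.2, 209.1]
tool_rot: [3.141, -0.001, 1.517]
force: [0.2, 0.0, -2.6]
width: 57.4
gripper_force: 64.8
```

```bash
python3 go.py 532 -268 112.7 1.5135
```

```text
t 17.63 pos [ 531.7 -267.2  209.1] rot [ 3.1414e+00 -6.0000e-04  1.5170e+00] F [ 0.2  0.  -2.6] w 57.4 g 64.8 q [ 0.66  0.6  -0.39  1.69  0.27  0.9   0.11]
shift mm [-0.8  0.3 96.4]
twist 0.0035
```

>>> {"op": "drive_tool", "data": {
  "motion": [
    {"fingers":0,"linear":[0,0,0.01],"twist":0},
    {"fingers":0,"linear":[0,0,0.02],"twist":0},
    {"fingers":0,"linear":[0,0,0.02],"twist":0},
    {"fingers":0,"linear":[0,0,0.02],"twist":0},
    {"fingers":0,"linear":[0,0,0.01],"twist":0}
  ]
}}

```text
clock: 18.05
eef_pos: [530.5, -267.7, 127.0]
tool_rot: [-3.14, -0.001, 1.516]
force: [0.3, 0.0, -2.3]
width: 57.7
gripper_force: 64.8
```

>>> {"op": "drive_tool", "data": {
  "motion": [
    {"fingers":0,"linear":[0,0,0.005],"twist":0},
    {"fingers":0,"linear":[0,0,0.003],"twist":0},
    {"fingers":0,"linear":[0,0,0.003],"twist":0},
    {"fingers":0,"linear":[0,0,0.002],"twist":0},
    {"fingers":0,"linear":[0,0,0.001],"twist":0}
  ]
}}

```text
clock: 18.47
eef_pos: [532.0, -268.3, 115.4]
tool_rot: [3.14, 0.0, 1.516]
force: [0.5, -0.5, -3.0]
width: 57.8
gripper_force: 64.8
```

>>> {"op": "drive_tool", "data": {
  "motion": [
    {"fingers":0,"linear":[0,0,0.0005],"twist":0},
    {"fingers":0,"linear":[0,0,0],"twist":0},
    {"fingers":0,"linear":[0,0,0.0005],"twist":0},
    {"fingers":0,"linear":[0,0,0],"twist":0}
  ]
}}

```text
clock: 18.8
eef_pos: [531.6, -268.2, 114.0]
tool_rot: [3.141, 0.0, 1.516]
force: [0.1, 0.3, -2.3]
width: 57.5
gripper_force: 64.8
```

>>> {"op": "drive_tool", "data": {
  "motion": [
    {"fingers":0,"linear":[0,0,0.0005],"twist":0},
    {"fingers":0,"linear":[0,0,0],"twist":0}
  ]
}}

```text
clock: 18.97
eef_pos: [531.5, -268.2, 113.3]
tool_rot: [3.142, 0.0, 1.516]
force: [0.1, -0.2, -2.5]
width: 57.6
gripper_force: 64.8
```

>>> {"op": "drive_tool", "data": {
  "motion": [
    {"fingers":0,"linear":[0,0,0.0005],"twist":0},
    {"fingers":0,"linear":[0,0,0],"twist":0}
  ]
}}

```text
clock: 19.13
eef_pos: [531.5, -268.2, 112.9]
tool_rot: [3.141, 0.0, 1.516]
force: [-0.8, -0.8, -1.7]
width: 57.4
gripper_force: 65.2
```

>>> {"op": "drive_tool", "data": {
  "motion": [
    {"fingers":0,"linear":[0,0,0.0004],"twist":0},
    {"fingers":0,"linear":[0,0,0],"twist":0},
    {"fingers":0.74,"linear":[0,0,0],"twist":0},
    {"fingers":0.8,"linear":[0,0,0],"twist":0},
    {"fingers":1,"linear":[0,0,0],"twist":0}
  ]
}}

```text
clock: 19.55
eef_pos: [531.7, -268.2, 112.5]
tool_rot: [3.141, 0.0, 1.516]
force: [0.0, -0.3, 0.8]
width: 78.5
gripper_force: 0.0
```

>>> {"op": "drive_tool", "data": {
  "motion": [
    {"fingers":1,"linear":[0,0,-0.005],"twist":0},
    {"fingers":1,"linear":[0,0,-0.02],"twist":0},
    {"fingers":1,"linear":[0,0,-0.03],"twist":0},
    {"fingers":1,"linear":[0,0,-0.03],"twist":0},
    {"fingers":1,"linear":[0,0,-0.03],"twist":0}
  ]
}}

```text
clock: 19.97
eef_pos: [531.3, -267.9, 228.9]
tool_rot: [-3.141, -0.0, 1.516]
force: [0.6, -0.9, -0.0]
width: 85.6
gripper_force: 0.0
```

>>> {"op": "drive_tool", "data": {
  "motion": [
    {"fingers":1,"linear":[0.01,-0.0015,-0.02],"twist":0},
    {"fingers":1,"linear":[0.025,-0.0037,-0.02],"twist":0},
    {"fingers":1,"linear":[0.035,-0.0052,0],"twist":0},
    {"fingers":1,"linear":[0.035,-0.0052,0],"twist":0},
    {"fingers":1,"linear":[0.035,-0.0052,0],"twist":0}
  ]
}}

```text
clock: 20.38
eef_pos: [518.3, -126.0, 268.4]
tool_rot: [3.14, 0.0, 1.515]
force: [0.4, 0.2, 0.4]
width: 85.6
gripper_force: 0.0
```

>>> {"op": "drive_tool", "data": {
  "motion": [
    {"fingers":1,"linear":[0.035,-0.0052,0],"twist":0},
    {"fingers":1,"linear":[0.035,-0.0052,0],"twist":0},
    {"fingers":1,"linear":[0.035,-0.0052,0],"twist":0},
    {"fingers":1,"linear":[0.035,-0.0052,0],"twist":0},
    {"fingers":1,"linear":[0.035,-0.0052,0],"twist":0}
  ]
}}

```text
clock: 20.8
eef_pos: [501.7, 50.6, 268.0]
tool_rot: [3.141, 0.0, 1.516]
force: [1.0, 0.5, -0.3]
width: 85.6
gripper_force: 0.0
```

>>> {"op": "drive_tool", "data": {
  "motion": [
    {"fingers":1,"linear":[0.035,-0.0052,0],"twist":0},
    {"fingers":1,"linear":[0.035,-0.0052,0],"twist":0},
    {"fingers":1,"linear":[0.035,-0.0052,0],"twist":0},
    {"fingers":1,"linear":[0.035,-0.0052,0],"twist":0},
    {"fingers":1,"linear":[0.035,-0.0052,0],"twist":0}
  ]
}}

```text
clock: 21.22
eef_pos: [485.3, 226.8, 268.0]
tool_rot: [3.141, -0.0, 1.516]
force: [0.3, 0.3, -0.4]
width: 85.3
gripper_force: 0.0
```

>>> {"op": "drive_tool", "data": {
  "motion": [
    {"fingers":1,"linear":[0.035,-0.0052,0],"twist":0},
    {"fingers":1,"linear":[0.035,-0.0052,0],"twist":0},
    {"fingers":1,"linear":[0.03,-0.0045,0],"twist":0},
    {"fingers":1,"linear":[0.02,-0.003,0],"twist":0},
    {"fingers":1,"linear":[0.01,-0.0015,0.01],"twist":0}
  ]
}}

```text
clock: 21.63
eef_pos: [472.9, 361.0, 259.3]
tool_rot: [3.139, -0.005, 1.52]
force: [0.4, 1.0, 0.6]
width: 85.5
gripper_force: 0.0
```

>>> {"op": "drive_tool", "data": {
  "motion": [
    {"fingers":1,"linear":[0.0068,-0.001,0.02],"twist":0},
    {"fingers":1,"linear":[0,0,0.02],"twist":0},
    {"fingers":1,"linear":[0,0,0.01],"twist":0},
    {"fingers":1,"linear":[0,0,0],"twist":0},
    {"fingers":1,"linear":[0,0,0],"twist":0}
  ]
}}

```text
clock: 22.05
eef_pos: [473.1, 361.7, 207.1]
tool_rot: [-3.141, 0.001, 1.515]
force: [1.4, 0.1, -0.3]
width: 85.0
gripper_force: 0.0
```

```bash
python3 go.py 472.8 363 109 1.5135; python3 cmp.py flask pot box egg
```

```text
t 22.05 pos [473.1 361.7 207.1] rot [-3.1410e+00  1.3000e-03  1.5146e+00] F [ 1.4  0.1 -0.3] w 85.0 g 0.0 q [-0.42  0.61 -0.45  1.69  0.32  0.91 -1.05]
shift mm [ 1.4 -0.3 98.1]
twist 0.0011
side flask px [-0.28  2.96] cc 0.849
side pot px [-8.89 -2.08] cc 0.704
side box px [0.06 2.96] cc 0.745
side egg px [-0.  0.] cc 1.0
top flask px [-0.01  0.  ] cc 1.0
top pot px [ 0.38 -0.55] cc 0.948
top box px [-1.04  0.73] cc 0.83
top egg px [-0.02 -0.01] cc 1.0
```

>>> {"op": "drive_tool", "data": {
  "motion": [
    {"fingers":1,"linear":[0.001,0,0.012],"twist":0},
    {"fingers":1,"linear":[0,0,0.024],"twist":0},
    {"fingers":1,"linear":[0,0,0.026],"twist":0},
    {"fingers":1,"linear":[0,0,0.022],"twist":0},
    {"fingers":1,"linear":[0,0,0.011],"twist":0}
  ]
}}

```text
clock: 22.57
eef_pos: [472.0, 362.6, 109.9]
tool_rot: [-3.139, 0.002, 1.516]
force: [0.0, 0.3, -0.8]
width: 85.2
gripper_force: 0.0
```

>>> {"op": "drive_tool", "data": {
  "motion": [
    {"fingers":1,"linear":[0,0,0.003],"twist":0},
    {"fingers":1,"linear":[0,0,0],"twist":0},
    {"fingers":1,"linear":[0,0,0],"twist":0},
    {"fingers":0.8,"linear":[0,0,0],"twist":0},
    {"fingers":0.65,"linear":[0,0,0],"twist":0}
  ]
}}

```text
clock: 22.98
eef_pos: [473.6, 364.5, 110.7]
tool_rot: [3.14, -0.002, 1.516]
force: [0.3, -0.1, 1.2]
width: 63.7
gripper_force: 0.0
```

```bash
python3 go.py 472.8 363 109 1.5135
```

```text
t 22.98 pos [473.6 364.5 110.7] rot [ 3.1397e+00 -1.7000e-03  1.5156e+00] F [ 0.3 -0.1  1.2] w 63.7 g 0.0 q [-0.46  0.73 -0.39  1.77  0.4   0.72 -1.12]
shift mm [-1.5 -0.8  1.7]
twist 0.0021
```

>>> {"op": "drive_tool", "data": {
  "motion": [
    {"fingers":0.6,"linear":[-0.001,-0.0007,0.001],"twist":0},
    {"fingers":0.53,"linear":[0,0,0],"twist":0},
    {"fingers":0.49,"linear":[0,0,0],"twist":0},
    {"fingers":0.46,"linear":[0,0,0],"twist":0},
    {"fingers":0.4,"linear":[0,0,0],"twist":0}
  ]
}}

```text
clock: 23.4
eef_pos: [473.2, 362.9, 109.3]
tool_rot: [3.14, -0.001, 1.515]
force: [1.3, -2.3, 5.2]
width: 38.6
gripper_force: 59.3
```

>>> {"op": "drive_tool", "data": {
  "motion": [
    {"fingers":0,"linear":[0,0,0],"twist":0},
    {"fingers":0,"linear":[0,0,0],"twist":0},
    {"fingers":0,"linear":[0,0,0],"twist":0},
    {"fingers":0,"linear":[0,0,0],"twist":0}
  ]
}}

```text
clock: 23.73
eef_pos: [473.2, 362.9, 109.3]
tool_rot: [3.14, -0.0, 1.515]
force: [1.7, -0.5, 5.0]
width: 38.8
gripper_force: 59.3
```

```bash
python3 go.py 472.8 363 109 1.5135; python3 cmp.py flask egg box pot
```

```text
t 23.73 pos [473.2 362.9 109.3] rot [ 3.1397e+00 -5.0000e-04  1.5152e+00] F [ 1.7 -0.5  5. ] w 38.8 g 59.3 q [-0.46  0.73 -0.39  1.77  0.4   0.71 -1.12]
shift mm [ 0.1 -0.4  0.3]
twist 0.0017
side flask px [-2.64 22.66] cc 0.677
side egg px [-0.03  0.04] cc 0.996
side box px [-3.91 -2.75] cc 0.738
side pot px [-4.26  1.98] cc 0.451
top flask no match
top egg px [ 0.13 -0.05] cc 0.977
top box px [ 0.8  -1.33] cc 0.81
top pot px [ 0.12 -0.72] cc 0.934
```

>>> {"op": "drive_tool", "data": {
  "motion": [
    {"fingers":0,"linear":[0,0,-0.003],"twist":0},
    {"fingers":0,"linear":[0,0,-0.008],"twist":0},
    {"fingers":0,"linear":[0,0,-0.016],"twist":0},
    {"fingers":0,"linear":[0,0,-0.022],"twist":0},
    {"fingers":0,"linear":[0,0,-0.026],"twist":0}
  ]
}}

```text
clock: 24.25
eef_pos: [470.5, 361.8, 182.7]
tool_rot: [-3.138, 0.003, 1.516]
force: [0.0, -0.5, -5.6]
width: 38.4
gripper_force: 60.4
```

>>> {"op": "drive_tool", "data": {
  "motion": [
    {"fingers":0,"linear":[0,0,-0.026],"twist":0},
    {"fingers":0,"linear":[0,0,-0.026],"twist":0},
    {"fingers":0,"linear":[0,0,-0.022],"twist":0},
    {"fingers":0,"linear":[-0.003,0.0005,-0.014],"twist":0},
    {"fingers":0,"linear":[-0.01,0.0016,-0.007],"twist":0}
  ]
}}

```text
clock: 24.67
eef_pos: [472.7, 352.1, 280.6]
tool_rot: [3.141, -0.004, 1.519]
force: [-0.3, 0.4, -5.3]
width: 38.8
gripper_force: 60.5
```

>>> {"op": "drive_tool", "data": {
  "motion": [
    {"fingers":0,"linear":[-0.018,0.003,0],"twist":0},
    {"fingers":0,"linear":[-0.024,0.004,0],"twist":0},
    {"fingers":0,"linear":[-0.0285,0.0046,0],"twist":0},
    {"fingers":0,"linear":[-0.0285,0.0046,0],"twist":0},
    {"fingers":0,"linear":[-0.0285,0.0046,0],"twist":0}
  ]
}}

```text
clock: 25.08
eef_pos: [486.1, 218.7, 277.3]
tool_rot: [-3.139, 0.002, 1.516]
force: [0.8, -1.3, -4.4]
width: 38.9
gripper_force: 60.5
```

>>> {"op": "drive_tool", "data": {
  "motion": [
    {"fingers":0,"linear":[-0.0285,0.0046,0],"twist":0},
    {"fingers":0,"linear":[-0.0285,0.0046,0],"twist":0},
    {"fingers":0,"linear":[-0.0285,0.0046,0],"twist":0},
    {"fingers":0,"linear":[-0.0285,0.0046,0],"twist":0},
    {"fingers":0,"linear":[-0.0285,0.0046,0],"twist":0}
  ]
}}

```text
clock: 25.5
eef_pos: [500.9, 75.4, 277.5]
tool_rot: [-3.139, 0.001, 1.516]
force: [1.2, -0.6, -4.6]
width: 38.6
gripper_force: 60.5
```

>>> {"op": "drive_tool", "data": {
  "motion": [
    {"fingers":0,"linear":[-0.0285,0.0046,0],"twist":0},
    {"fingers":0,"linear":[-0.0285,0.0046,0],"twist":0},
    {"fingers":0,"linear":[-0.0285,0.0046,0],"twist":0},
    {"fingers":0,"linear":[-0.0285,0.0046,0],"twist":0},
    {"fingers":0,"linear":[-0.0285,0.0046,0],"twist":0}
  ]
}}

```text
clock: 25.92
eef_pos: [515.8, -67.7, 277.5]
tool_rot: [-3.139, 0.0, 1.516]
force: [0.6, 0.0, -5.1]
width: 39.0
gripper_force: 60.5
```

>>> {"op": "drive_tool", "data": {
  "motion": [
    {"fingers":0,"linear":[-0.0285,0.0046,0],"twist":0},
    {"fingers":0,"linear":[-0.0285,0.0046,0],"twist":0},
    {"fingers":0,"linear":[-0.0285,0.0046,0],"twist":0},
    {"fingers":0,"linear":[-0.022,0.0037,0],"twist":0},
    {"fingers":0,"linear":[-0.013,0.002,0],"twist":0}
  ]
}}

```text
clock: 26.33
eef_pos: [528.5, -191.3, 277.2]
tool_rot: [-3.138, 0.001, 1.511]
force: [-0.9, 0.3, -4.2]
width: 38.7
gripper_force: 60.5
```

>>> {"op": "drive_tool", "data": {
  "motion": [
    {"fingers":0,"linear":[-0.005,0.001,0.004],"twist":0},
    {"fingers":0,"linear":[0,0,0.012],"twist":0},
    {"fingers":0,"linear":[0,0,0.02],"twist":0},
    {"fingers":0,"linear":[0,0,0.02],"twist":0},
    {"fingers":0,"linear":[0,0,0.012],"twist":0}
  ]
}}

```text
clock: 26.75
eef_pos: [529.4, -189.8, 208.0]
tool_rot: [-3.138, -0.002, 1.518]
force: [-0.7, -0.3, -4.8]
width: 38.5
gripper_force: 60.5
```

>>> {"op": "drive_tool", "data": {
  "motion": [
    {"fingers":0,"linear":[0,0,0.005],"twist":0},
    {"fingers":0,"linear":[0,0,0],"twist":0},
    {"fingers":0,"linear":[0,0,0],"twist":0}
  ]
}}

```text
clock: 27.0
eef_pos: [531.3, -191.2, 205.6]
tool_rot: [3.142, -0.001, 1.517]
force: [1.2, 0.2, -4.7]
width: 38.8
gripper_force: 60.6
```

```bash
python3 go.py 532 -193 109.3 1.515
```

```text
t 27.0 pos [ 531.3 -191.2  205.6] rot [ 3.1416e+00 -7.0000e-04  1.5171e+00] F [ 1.2  0.2 -4.7] w 38.8 g 60.6 q [ 0.55  0.56 -0.39  1.78  0.27  0.85 -0.02]
shift mm [-1.9  0.8 96.3]
twist 0.0021
```

>>> {"op": "drive_tool", "data": {
  "motion": [
    {"fingers":0,"linear":[-0.001,0,0.01],"twist":0},
    {"fingers":0,"linear":[0,0,0.02],"twist":0},
    {"fingers":0,"linear":[0,0,0.02],"twist":0},
    {"fingers":0,"linear":[0,0,0.02],"twist":0},
    {"fingers":0,"linear":[0,0,0.01],"twist":0}
  ]
}}

```text
clock: 27.42
eef_pos: [530.2, -193.0, 123.6]
tool_rot: [-3.14, -0.0, 1.516]
force: [0.1, 0.2, -5.2]
width: 39.0
gripper_force: 60.7
```

>>> {"op": "drive_tool", "data": {
  "motion": [
    {"fingers":0,"linear":[0,0,0.005],"twist":0},
    {"fingers":0,"linear":[0,0,0.003],"twist":0},
    {"fingers":0,"linear":[0,0,0.003],"twist":0},
    {"fingers":0,"linear":[0,0,0.002],"twist":0},
    {"fingers":0,"linear":[0,0,0.001],"twist":0}
  ]
}}

```text
clock: 27.83
eef_pos: [531.6, -193.4, 112.0]
tool_rot: [3.14, 0.0, 1.516]
force: [0.8, 0.8, -4.0]
width: 38.5
gripper_force: 60.7
```

>>> {"op": "drive_tool", "data": {
  "motion": [
    {"fingers":0,"linear":[0,0,0.0005],"twist":0},
    {"fingers":0,"linear":[0,0,0.0005],"twist":0},
    {"fingers":0,"linear":[0,0,0.0005],"twist":0},
    {"fingers":0,"linear":[0,0,0],"twist":0}
  ]
}}

```text
clock: 28.17
eef_pos: [531.2, -193.3, 110.1]
tool_rot: [3.141, 0.0, 1.516]
force: [-0.9, -0.4, -4.8]
width: 38.7
gripper_force: 60.7
```

>>> {"op": "drive_tool", "data": {
  "motion": [
    {"fingers":0,"linear":[0,0,0.0005],"twist":0},
    {"fingers":0,"linear":[0,0,0],"twist":0}
  ]
}}

```text
clock: 28.33
eef_pos: [531.1, -193.2, 109.5]
tool_rot: [3.141, 0.0, 1.516]
force: [-0.2, 0.0, -4.6]
width: 38.7
gripper_force: 60.7
```

>>> {"op": "drive_tool", "data": {
  "motion": [
    {"fingers":0,"linear":[0,0,0.0005],"twist":0},
    {"fingers":0,"linear":[0,0,0],"twist":0}
  ]
}}

```text
clock: 28.5
eef_pos: [531.2, -193.3, 109.3]
tool_rot: [3.141, 0.0, 1.516]
force: [-1.3, 0.6, 0.7]
width: 39.0
gripper_force: 61.2
```

>>> {"op": "drive_tool", "data": {
  "motion": [
    {"fingers":0.5,"linear":[0,0,0],"twist":0},
    {"fingers":0.6,"linear":[0,0,0],"twist":0},
    {"fingers":0.8,"linear":[0,0,0],"twist":0},
    {"fingers":1,"linear":[0,0,0],"twist":0},
    {"fingers":1,"linear":[0,0,0],"twist":0}
  ]
}}

```text
clock: 28.92
eef_pos: [531.3, -193.2, 109.1]
tool_rot: [3.141, 0.0, 1.516]
force: [0.9, 0.5, -0.0]
width: 84.3
gripper_force: 0.0
```

>>> {"op": "drive_tool", "data": {
  "motion": [
    {"fingers":1,"linear":[0,0,-0.005],"twist":0},
    {"fingers":1,"linear":[0,0,-0.02],"twist":0},
    {"fingers":1,"linear":[0,0,-0.03],"twist":0},
    {"fingers":1,"linear":[0,0,-0.03],"twist":0},
    {"fingers":1,"linear":[0,0,-0.03],"twist":0}
  ]
}}

```text
clock: 29.33
eef_pos: [530.8, -193.0, 225.5]
tool_rot: [-3.141, -0.0, 1.516]
force: [0.5, -0.1, -0.2]
width: 85.4
gripper_force: 0.0
```

>>> {"op": "drive_tool", "data": {
  "motion": [
    {"fingers":1,"linear":[0.01,-0.0005,-0.02],"twist":0},
    {"fingers":1,"linear":[0.025,-0.0013,-0.01],"twist":0},
    {"fingers":1,"linear":[0.035,-0.0019,0],"twist":0},
    {"fingers":1,"linear":[0.035,-0.0019,0],"twist":0},
    {"fingers":1,"linear":[0.035,-0.0019,0],"twist":0}
  ]
}}

```text
clock: 29.75
eef_pos: [531.2, -51.8, 254.8]
tool_rot: [3.14, 0.0, 1.515]
force: [0.8, 0.3, 0.7]
width: 85.7
gripper_force: 0.0
```

>>> {"op": "drive_tool", "data": {
  "motion": [
    {"fingers":1,"linear":[0.035,-0.0019,0],"twist":0},
    {"fingers":1,"linear":[0.035,-0.0019,0],"twist":0},
    {"fingers":1,"linear":[0.035,-0.0019,0],"twist":0},
    {"fingers":1,"linear":[0.035,-0.0019,0],"twist":0},
    {"fingers":1,"linear":[0.035,-0.0019,0],"twist":0}
  ]
}}

```text
clock: 30.17
eef_pos: [531.2, 123.9, 254.4]
tool_rot: [3.141, 0.0, 1.516]
force: [1.0, -0.2, -0.6]
width: 85.6
gripper_force: 0.0
```

>>> {"op": "drive_tool", "data": {
  "motion": [
    {"fingers":1,"linear":[0.035,-0.0019,0],"twist":0},
    {"fingers":1,"linear":[0.025,-0.0015,0.01],"twist":0},
    {"fingers":1,"linear":[0.0124,-0.001,0.025],"twist":0},
    {"fingers":1,"linear":[0,0,0.035],"twist":0},
    {"fingers":1,"linear":[0,0,0.035],"twist":0}
  ]
}}

```text
clock: 30.58
eef_pos: [531.5, 196.9, 149.1]
tool_rot: [3.139, -0.002, 1.518]
force: [0.2, -0.6, -0.2]
width: 85.4
gripper_force: 0.0
```

>>> {"op": "drive_tool", "data": {
  "motion": [
    {"fingers":1,"linear":[0,0,0.03],"twist":0},
    {"fingers":1,"linear":[0,0,0.015],"twist":0},
    {"fingers":1,"linear":[0,0,0],"twist":0},
    {"fingers":1,"linear":[0,0,0],"twist":0},
    {"fingers":1,"linear":[0,0,0],"twist":0}
  ]
}}

```text
clock: 31.0
eef_pos: [532.0, 195.4, 105.3]
tool_rot: [3.139, -0.001, 1.516]
force: [-0.4, 0.5, 0.2]
width: 85.6
gripper_force: 0.0
```

```bash
python3 go.py 531.8 194.5 28 1.515; python3 - <<'E'
from h import *
from cell import cams,monitor
S=cams.get_image("side");p=monitor.read_state()["eef_pos"];crop(S,200,130,350,330,3,"p1",[circ(531.8,194.5,59,25.5),np.array([p-[50,0,0],p+[50,0,0]])])
E
```

```text
t 31.0 pos [532.  195.4 105.3] rot [ 3.1395e+00 -1.3000e-03  1.5158e+00] F [-0.4  0.5  0.2] w 85.6 g 0.0 q [-0.18  0.7  -0.35  1.86  0.38  0.64 -0.81]
shift mm [-1.  -0.3 77.3]
twist 0.0008
```

View pics/p1.png

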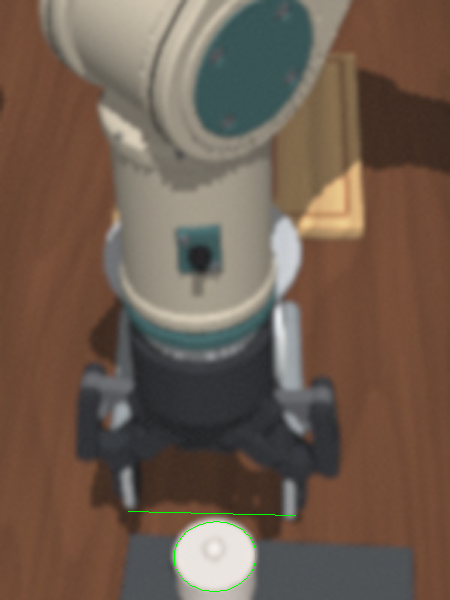

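The fingers straddle the pot, its rim centred at (214,556) in the crop on the predicted outline, so alignment is good. Descending and gripping.

>>> {"op": "drive_tool", "data": {
  "motion": [
    {"fingers":1,"linear":[-0.001,0,0.01],"twist":0},
    {"fingers":1,"linear":[0,0,0.02],"twist":0},
    {"fingers":1,"linear":[0,0,0.02],"twist":0},
    {"fingers":1,"linear":[0,0,0.014],"twist":0},
    {"fingers":1,"linear":[0,0,0.009],"twist":0}
  ]
}}

```text
clock: 31.47
eef_pos: [530.7, 193.4, 29.9]
tool_rot: [-3.141, 0.0, 1.516]
force: [-0.7, 0.5, 0.9]
width: 85.4
gripper_force: 0.0
```

>>> {"op": "drive_tool", "data": {
  "motion": [
    {"fingers":1,"linear":[0,0,0.003],"twist":0},
    {"fingers":1,"linear":[0,0,0],"twist":0},
    {"fingers":0.85,"linear":[0,0,0],"twist":0},
    {"fingers":0.75,"linear":[0,0,0],"twist":0},
    {"fingers":0.66,"linear":[0,0,0],"twist":0}
  ]
}}

```text
clock: 31.88
eef_pos: [531.6, 194.0, 28.8]
tool_rot: [3.14, -0.001, 1.516]
force: [-0.0, -0.4, 1.0]
width: 56.4
gripper_force: 0.0
```

>>> {"op": "drive_tool", "data": {
  "motion": [
    {"fingers":0.62,"linear":[0,0,0],"twist":0},
    {"fingers":0.58,"linear":[0,0,0],"twist":0},
    {"fingers":0.5,"linear":[0,0,0],"twist":0},
    {"fingers":0,"linear":[0,0,0],"twist":0},
    {"fingers":0,"linear":[0,0,0],"twist":0}
  ]
}}

```text
clock: 32.3
eef_pos: [532.1, 194.0, 29.1]
tool_rot: [3.139, -0.001, 1.516]
force: [0.0, 0.2, 7.1]
width: 49.2
gripper_force: 60.7
```

```bash
python3 go.py 531.8 194.5 28 1.515; python3 cmp.py box egg
```

```text
t 32.3 pos [532.1 194.   29.1] rot [ 3.1392e+00 -7.0000e-04  1.5157e+00] F [0.  0.2 7.1] w 49.2 g 60.7 q [-0.22  0.82 -0.28  1.89  0.44  0.49 -0.87]
shift mm [ 0.5 -0.3  1.1]
twist 0.0007
side box px [ 0.02 -0.01] cc 0.995
side egg px [-0.01  0.  ] cc 1.0
top box px [-2.7  -0.57] cc 0.518
top egg px [0.2  0.04] cc 0.527
```

>>> {"op": "drive_tool", "data": {
  "motion": [
    {"fingers":0,"linear":[0,0,-0.003],"twist":0},
    {"fingers":0,"linear":[0,0,-0.008],"twist":0},
    {"fingers":0,"linear":[0,0,-0.016],"twist":0},
    {"fingers":0,"linear":[0,0,-0.024],"twist":0},
    {"fingers":0,"linear":[0,0,-0.028],"twist":0}
  ]
}}

```text
clock: 32.82
eef_pos: [529.2, 193.1, 106.7]
tool_rot: [-3.138, 0.002, 1.516]
force: [1.0, -0.1, -3.0]
width: 49.2
gripper_force: 62.5
```

>>> {"op": "drive_tool", "data": {
  "motion": [
    {"fingers":0,"linear":[0,0,-0.028],"twist":0},
    {"fingers":0,"linear":[0,0,-0.028],"twist":0},
    {"fingers":0,"linear":[0,0,-0.025],"twist":0},
    {"fingers":0,"linear":[0,0,-0.017],"twist":0},
    {"fingers":0,"linear":[-0.006,0.0008,-0.007],"twist":0}
  ]
}}

```text
clock: 33.23
eef_pos: [531.9, 189.7, 214.9]
tool_rot: [3.138, -0.003, 1.518]
force: [-0.1, 0.3, -3.4]
width: 49.1
gripper_force: 62.5
```

>>> {"op": "drive_tool", "data": {
  "motion": [
    {"fingers":0,"linear":[-0.014,0.002,0],"twist":0},
    {"fingers":0,"linear":[-0.022,0.003,0],"twist":0},
    {"fingers":0,"linear":[-0.026,0.0036,0],"twist":0},
    {"fingers":0,"linear":[-0.028,0.004,0],"twist":0},
    {"fingers":0,"linear":[-0.028,0.004,0],"twist":0}
  ]
}}

```text
clock: 33.65
eef_pos: [540.2, 67.2, 211.0]
tool_rot: [-3.139, 0.001, 1.517]
force: [0.9, -1.0, -3.1]
width: 48.7
gripper_force: 62.5
```

>>> {"op": "drive_tool", "data": {
  "motion": [
    {"fingers":0,"linear":[-0.026,0.0036,0],"twist":0},
    {"fingers":0,"linear":[-0.022,0.003,0],"twist":0},
    {"fingers":0,"linear":[-0.014,0.002,0],"twist":0},
    {"fingers":0,"linear":[-0.0068,0.0009,0],"twist":0},
    {"fingers":0,"linear":[0,0,0],"twist":0}
  ]
}}

```text
clock: 34.07
eef_pos: [546.4, -2.8, 211.0]
tool_rot: [-3.139, 0.001, 1.512]
force: [0.4, 0.4, -4.1]
width: 48.6
gripper_force: 62.5
```

>>> {"op": "drive_tool", "data": {
  "motion": [
    {"fingers":0,"linear":[0,0,0],"twist":0},
    {"fingers":0,"linear":[0,0,0],"twist":0}
  ]
}}

```text
clock: 34.23
eef_pos: [546.9, 1.5, 211.8]
tool_rot: [-3.141, -0.001, 1.518]
force: [-0.0, 0.6, -2.4]
width: 48.8
gripper_force: 62.5
```

```bash
python3 go.py 548.3 0 147.1 1.515
```

```text
t 34.23 pos [546.9   1.5 211.8] rot [-3.1411e+00 -1.1000e-03  1.5179e+00] F [-0.   0.6 -2.4] w 48.8 g 62.5 q [ 0.24  0.53 -0.44  1.82  0.29  0.85 -0.39]
shift mm [-1.5  1.5 64.7]
twist 0.0029
```

>>> {"op": "drive_tool", "data": {
  "motion": [
    {"fingers":0,"linear":[-0.001,0.001,0.008],"twist":0},
    {"fingers":0,"linear":[0,0,0.016],"twist":0},
    {"fingers":0,"linear":[0,0,0.018],"twist":0},
    {"fingers":0,"linear":[0,0,0.012],"twist":0},
    {"fingers":0,"linear":[0,0,0.005],"twist":0}
  ]
}}

```text
clock: 34.65
eef_pos: [546.8, -0.3, 150.7]
tool_rot: [-3.138, -0.0, 1.518]
force: [-1.0, -0.7, -2.6]
width: 49.0
gripper_force: 62.5
```

>>> {"op": "drive_tool", "data": {
  "motion": [
    {"fingers":0,"linear":[0,0,0.001],"twist":0},
    {"fingers":0,"linear":[0,0,0],"twist":0},
    {"fingers":0,"linear":[0,0,0],"twist":0}
  ]
}}

```text
clock: 34.9
eef_pos: [548.8, -0.8, 152.5]
tool_rot: [3.14, -0.0, 1.516]
force: [-0.9, 0.9, -2.5]
width: 48.7
gripper_force: 62.5
```

>>> {"op": "drive_tool", "data": {
  "motion": [
    {"fingers":0,"linear":[0,0,0.0015],"twist":0},
    {"fingers":0,"linear":[0,0,0.0015],"twist":0},
    {"fingers":0,"linear":[0,0,0],"twist":0}
  ]
}}

```text
clock: 35.15
eef_pos: [548.3, -1.3, 149.1]
tool_rot: [3.141, 0.0, 1.516]
force: [0.1, 0.1, -2.9]
width: 48.8
gripper_force: 62.5
```

>>> {"op": "drive_tool", "data": {
  "motion": [
    {"fingers":0,"linear":[0,0,0.001],"twist":0},
    {"fingers":0,"linear":[0,0,0.001],"twist":0},
    {"fingers":0,"linear":[0,0,0],"twist":0}
  ]
}}

```text
clock: 35.4
eef_pos: [548.3, -1.3, 147.0]
tool_rot: [3.141, 0.0, 1.516]
force: [-0.5, -0.1, -1.9]
width: 48.7
gripper_force: 62.6
```

```bash
python3 go.py 548.3 0 147.1 1.515
```

```text
t 35.4 pos [548.3  -1.3 147. ] rot [3.1412 0.     1.5157] F [-0.5 -0.1 -1.9] w 48.7 g 62.6 q [ 0.21  0.62 -0.39  1.88  0.35  0.71 -0.44]
shift mm [ 1.3 -0.1 -0.1]
twist 0.0007
```

>>> {"op": "drive_tool", "data": {
  "motion": [
    {"fingers":0,"linear":[0,0,0.0005],"twist":0},
    {"fingers":0,"linear":[0,0,0.0005],"twist":0},
    {"fingers":0,"linear":[0,0,0],"twist":0}
  ]
}}

```text
clock: 35.65
eef_pos: [548.3, -1.3, 146.0]
tool_rot: [3.141, 0.0, 1.516]
force: [0.0, -0.5, -0.8]
width: 48.7
gripper_force: 62.6
```

>>> {"op": "drive_tool", "data": {
  "motion": [
    {"fingers":0,"linear":[0,0,0.0005],"twist":0},
    {"fingers":0,"linear":[0,0,0.0005],"twist":0},
    {"fingers":0,"linear":[0,0,0],"twist":0}
  ]
}}

```text
clock: 35.9
eef_pos: [548.3, -1.3, 145.0]
tool_rot: [3.141, 0.0, 1.516]
force: [-0.7, -0.5, -0.3]
width: 48.6
gripper_force: 62.6
```

>>> {"op": "drive_tool", "data": {
  "motion": [
    {"fingers":0,"linear":[0,0,0.0005],"twist":0},
    {"fingers":0,"linear":[0,0,0],"twist":0},
    {"fingers":0,"linear":[0,0,0],"twist":0}
  ]
}}

```text
clock: 36.15
eef_pos: [548.3, -1.3, 144.5]
tool_rot: [3.141, 0.0, 1.516]
force: [0.9, -0.6, -0.5]
width: 49.1
gripper_force: 62.6
```

>>> {"op": "drive_tool", "data": {
  "motion": [
    {"fingers":0.61,"linear":[0,0,0],"twist":0},
    {"fingers":0.64,"linear":[0,0,0],"twist":0},
    {"fingers":0.7,"linear":[0,0,0],"twist":0},
    {"fingers":0.8,"linear":[0,0,0],"twist":0},
    {"fingers":1,"linear":[0,0,0],"twist":0}
  ]
}}

```text
clock: 36.57
eef_pos: [548.2, -1.2, 144.5]
tool_rot: [3.141, -0.0, 1.516]
force: [-1.4, 0.5, -0.7]
width: 78.6
gripper_force: 0.0
```

>>> {"op": "drive_tool", "data": {
  "motion": [
    {"fingers":1,"linear":[0,0,0],"twist":0},
    {"fingers":1,"linear":[0,0,-0.005],"twist":0},
    {"fingers":1,"linear":[0,0,-0.015],"twist":0},
    {"fingers":1,"linear":[0,0,-0.025],"twist":0},
    {"fingers":1,"linear":[0,0,-0.025],"twist":0}
  ]
}}

```text
clock: 36.98
eef_pos: [547.5, -1.2, 215.0]
tool_rot: [-3.14, -0.0, 1.516]
force: [-0.4, -0.8, -0.2]
width: 85.2
gripper_force: 0.0
```

>>> {"op": "drive_tool", "data": {
  "motion": [
    {"fingers":1,"linear":[-0.006,0,-0.02],"twist":0},
    {"fingers":1,"linear":[-0.015,-0.0005,-0.01],"twist":0},
    {"fingers":1,"linear":[-0.025,-0.001,0],"twist":0},
    {"fingers":1,"linear":[-0.03,-0.001,0],"twist":0},
    {"fingers":1,"linear":[-0.03,-0.001,0],"twist":0}
  ]
}}

```text
clock: 37.4
eef_pos: [538.9, -107.5, 245.3]
tool_rot: [3.14, 0.0, 1.517]
force: [0.1, -0.1, 0.1]
width: 85.6
gripper_force: 0.0
```

>>> {"op": "drive_tool", "data": {
  "motion": [
    {"fingers":1,"linear":[-0.03,-0.001,0],"twist":0},
    {"fingers":1,"linear":[-0.028,-0.001,0],"twist":0},
    {"fingers":1,"linear":[-0.018,-0.0005,0],"twist":0},
    {"fingers":1,"linear":[-0.01,0,0],"twist":0},
    {"fingers":1,"linear":[0,0,0.01],"twist":0}
  ]
}}

```text
clock: 37.82
eef_pos: [532.5, -195.6, 235.8]
tool_rot: [3.138, 0.002, 1.512]
force: [0.0, -0.1, -0.9]
width: 85.2
gripper_force: 0.0
```

>>> {"op": "drive_tool", "data": {
  "motion": [
    {"fingers":1,"linear":[0,0,0.01],"twist":0},
    {"fingers":1,"linear":[0,0,0],"twist":0},
    {"fingers":1,"linear":[0,0,0],"twist":0}
  ]
}}

```text
clock: 38.07
eef_pos: [531.2, -190.3, 223.4]
tool_rot: [-3.139, -0.002, 1.519]
force: [0.7, 1.0, -0.4]
width: 85.0
gripper_force: 0.0
```

```bash
python3 go.py 531.2 -193.3 109.2 1.515; python3 - <<'E'
from h import *
from cell import cams
T=cams.get_image("top");S=cams.get_image("side")
crop(T,255,165,455,265,4,"t1",[circ(547.5,-.3,133,68),circ(547.5,-.3,174,25.5)])
crop(S,220,150,320,290,3,"s1",[circ(547.5,-.3,133,68),circ(547.5,-.3,174,25.5)])
a=cv2.imread("pics/t1.png")[:,:400];b=cv2.imread("pics/s1.png")[:400];cv2.imwrite("pics/ts1.png",np.hstack([a,b]))
E
```

```text
t 38.07 pos [ 531.2 -190.3  223.4] rot [-3.1395e+00 -1.7000e-03  1.5189e+00] F [ 0.7  1.  -0.4] w 85.0 g 0.0 q [ 0.58  0.54 -0.43  1.76  0.28  0.9  -0.03]
shift mm [ -3.2   0.4 114.2]
twist 0.0039
```

View pics/ts1.png

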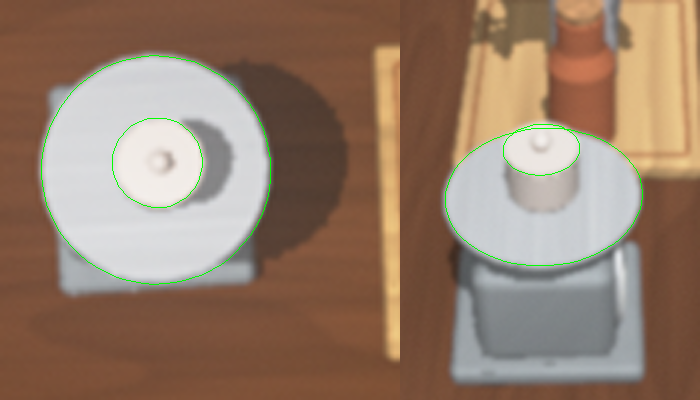

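The pot stands upright in the middle of the pan: top view rim (158,162) on the predicted circle. The canisters go back now, flask first.

>>> {"op": "drive_tool", "data": {
  "motion": [
    {"fingers":1,"linear":[-0.0015,0,0.012],"twist":0},
    {"fingers":1,"linear":[-0.001,0,0.026],"twist":0},
    {"fingers":1,"linear":[0,0,0.03],"twist":0},
    {"fingers":1,"linear":[0,0,0.026],"twist":0},
    {"fingers":1,"linear":[0,0,0.014],"twist":0}
  ]
}}

```text
clock: 38.58
eef_pos: [530.4, -194.0, 114.1]
tool_rot: [-3.139, -0.001, 1.517]
force: [-0.2, 0.6, 0.7]
width: 85.6
gripper_force: 0.0
```

>>> {"op": "drive_tool", "data": {
  "motion": [
    {"fingers":1,"linear":[0,0,0.005],"twist":0},
    {"fingers":1,"linear":[0,0,0],"twist":0},
    {"fingers":1,"linear":[0,0,0],"twist":0}
  ]
}}

```text
clock: 38.83
eef_pos: [532.3, -194.7, 112.2]
tool_rot: [3.14, 0.0, 1.517]
force: [-0.7, 0.6, 0.0]
width: 85.4
gripper_force: 0.0
```

```bash
python3 go.py 531.2 -193.3 109.2 1.516
```

```text
t 38.83 pos [ 532.3 -194.7  112.2] rot [3.1402 0.     1.5165] F [-0.7  0.6  0. ] w 85.4 g 0.0 q [ 0.53  0.69 -0.36  1.86  0.37  0.66 -0.1 ]
shift mm [ 1.4 -1.2  3. ]
twist 0.0005
```

>>> {"op": "drive_tool", "data": {
  "motion": [
    {"fingers":1,"linear":[0.0014,-0.0007,0.0025],"twist":0.0005},
    {"fingers":1,"linear":[0,0,0],"twist":0},
    {"fingers":0.8,"linear":[0,0,0],"twist":0},
    {"fingers":0.65,"linear":[0,0,0],"twist":0},
    {"fingers":0.55,"linear":[0,0,0],"twist":0}
  ]
}}

```text
clock: 39.25
eef_pos: [531.1, -193.9, 109.4]
tool_rot: [3.141, 0.0, 1.515]
force: [0.9, 0.2, 0.5]
width: 51.4
gripper_force: 0.0
```

```bash
python3 go.py 531.2 -193.3 109.2 1.516
```

```text
t 39.25 pos [ 531.1 -193.9  109.4] rot [3.1408e+00 3.0000e-04 1.5150e+00] F [0.9 0.2 0.5] w 51.4 g 0.0 q [ 0.53  0.69 -0.36  1.86  0.37  0.65 -0.11]
shift mm [0.6 0.1 0.2]
twist -0.001
```

>>> {"op": "drive_tool", "data": {
  "motion": [
    {"fingers":0.5,"linear":[0,0,0],"twist":0},
    {"fingers":0.46,"linear":[0,0,0],"twist":0},
    {"fingers":0.4,"linear":[0,0,0],"twist":0},
    {"fingers":0,"linear":[0,0,0],"twist":0},
    {"fingers":0,"linear":[0,0,0],"twist":0}
  ]
}}

```text
clock: 39.67
eef_pos: [531.1, -193.8, 109.5]
tool_rot: [3.141, 0.0, 1.515]
force: [-1.0, -0.0, 6.6]
width: 39.0
gripper_force: 58.7
```

>>> {"op": "drive_tool", "data": {
  "motion": [
    {"fingers":0,"linear":[0,0,-0.003],"twist":0},
    {"fingers":0,"linear":[0,0,-0.008],"twist":0},
    {"fingers":0,"linear":[0,0,-0.016],"twist":0},
    {"fingers":0,"linear":[0,0,-0.026],"twist":0},
    {"fingers":0,"linear":[0,0,-0.03],"twist":0}
  ]
}}

```text
clock: 40.08
eef_pos: [528.9, -193.2, 191.2]
tool_rot: [-3.137, -0.002, 1.516]
force: [-0.0, -0.3, -5.2]
width: 38.7
gripper_force: 60.1
```

>>> {"op": "drive_tool", "data": {
  "motion": [
    {"fingers":0,"linear":[0,0,-0.032],"twist":0},
    {"fingers":0,"linear":[0,0,-0.032],"twist":0},
    {"fingers":0,"linear":[0,0,-0.03],"twist":0},
    {"fingers":0,"linear":[0.003,-0.0005,-0.02],"twist":0},
    {"fingers":0,"linear":[0.01,-0.0016,-0.01],"twist":0}
  ]
}}

```text
clock: 40.5
eef_pos: [530.2, -182.3, 318.7]
tool_rot: [3.138, 0.002, 1.512]
force: [1.2, -0.8, -4.2]
width: 38.7
gripper_force: 60.2
```

>>> {"op": "drive_tool", "data": {
  "motion": [
    {"fingers":0,"linear":[0.018,-0.003,0],"twist":0},
    {"fingers":0,"linear":[0.024,-0.004,0],"twist":0},
    {"fingers":0,"linear":[0.0285,-0.0046,0],"twist":0},
    {"fingers":0,"linear":[0.0285,-0.0046,0],"twist":0},
    {"fingers":0,"linear":[0.0285,-0.0046,0],"twist":0}
  ]
}}

```text
clock: 40.92
eef_pos: [514.0, -50.1, 314.8]
tool_rot: [-3.139, -0.001, 1.516]
force: [0.2, -0.1, -4.0]
width: 39.2
gripper_force: 60.2
```

>>> {"op": "drive_tool", "data": {
  "motion": [
    {"fingers":0,"linear":[0.0285,-0.0046,0],"twist":0},
    {"fingers":0,"linear":[0.0285,-0.0046,0],"twist":0},
    {"fingers":0,"linear":[0.0285,-0.0046,0],"twist":0},
    {"fingers":0,"linear":[0.0285,-0.0046,0],"twist":0},
    {"fingers":0,"linear":[0.0285,-0.0046,0],"twist":0}
  ]
}}

```text
clock: 41.33
eef_pos: [498.8, 93.1, 314.8]
tool_rot: [-3.139, 0.001, 1.516]
force: [0.4, 0.0, -3.9]
width: 38.4
gripper_force: 60.2
```

>>> {"op": "drive_tool", "data": {
  "motion": [
    {"fingers":0,"linear":[0.0285,-0.0046,0],"twist":0},
    {"fingers":0,"linear":[0.0285,-0.0046,0],"twist":0},
    {"fingers":0,"linear":[0.0285,-0.0046,0],"twist":0},
    {"fingers":0,"linear":[0.0285,-0.0046,0],"twist":0},
    {"fingers":0,"linear":[0.0285,-0.0046,0],"twist":0}
  ]
}}

```text
clock: 41.75
eef_pos: [483.7, 236.3, 314.8]
tool_rot: [-3.139, 0.001, 1.516]
force: [1.1, 0.8, -4.1]
width: 38.7
gripper_force: 60.2
```

>>> {"op": "drive_tool", "data": {
  "motion": [
    {"fingers":0,"linear":[0.0285,-0.0046,0],"twist":0},
    {"fingers":0,"linear":[0.0285,-0.0046,0],"twist":0},
    {"fingers":0,"linear":[0.0285,-0.0046,0],"twist":0},
    {"fingers":0,"linear":[0.022,-0.0037,0],"twist":0},
    {"fingers":0,"linear":[0.013,-0.002,0],"twist":0}
  ]
}}

```text
clock: 42.17
eef_pos: [469.9, 359.8, 314.7]
tool_rot: [-3.138, -0.001, 1.52]
force: [-0.3, 0.7, -4.3]
width: 39.1
gripper_force: 60.2
```

>>> {"op": "drive_tool", "data": {
  "motion": [
    {"fingers":0,"linear":[0.005,-0.001,0.004],"twist":0},
    {"fingers":0,"linear":[0,0,0.014],"twist":0},
    {"fingers":0,"linear":[0,0,0.025],"twist":0},
    {"fingers":0,"linear":[0,0,0.028],"twist":0},
    {"fingers":0,"linear":[0,0,0.028],"twist":0}
  ]
}}

```text
clock: 42.58
eef_pos: [472.4, 359.2, 215.4]
tool_rot: [3.141, 0.002, 1.514]
force: [0.3, 0.4, -5.3]
width: 38.8
gripper_force: 60.2
```

>>> {"op": "drive_tool", "data": {
  "motion": [
    {"fingers":0,"linear":[0,0,0.028],"twist":0},
    {"fingers":0,"linear":[0,0,0.025],"twist":0},
    {"fingers":0,"linear":[0,0,0.014],"twist":0},
    {"fingers":0,"linear":[0,0,0.006],"twist":0},
    {"fingers":0,"linear":[0,0,0],"twist":0}
  ]
}}

```text
clock: 43.0
eef_pos: [471.6, 359.1, 142.0]
tool_rot: [-3.139, 0.004, 1.514]
force: [0.0, -0.0, -4.8]
width: 38.7
gripper_force: 60.3
```

>>> {"op": "drive_tool", "data": {
  "motion": [
    {"fingers":0,"linear":[0,0,0],"twist":0},
    {"fingers":0,"linear":[0,0,0],"twist":0}
  ]
}}

```text
clock: 43.17
eef_pos: [473.0, 361.7, 145.2]
tool_rot: [3.14, -0.001, 1.515]
force: [-0.5, 0.3, -4.6]
width: 38.6
gripper_force: 60.3
```

```bash
python3 go.py 473.2 362.9 109.4 1.5152
```

```text
t 43.17 pos [473.  361.7 145.2] rot [ 3.1398e+00 -1.4000e-03  1.5148e+00] F [-0.5  0.3 -4.6] w 38.6 g 60.3 q [-0.41  0.69 -0.47  1.75  0.42  0.8  -1.14]
shift mm [ 1.2  0.1 35.8]
twist -0.0004
```

>>> {"op": "drive_tool", "data": {
  "motion": [
    {"fingers":0,"linear":[0,0,0.008],"twist":0},
    {"fingers":0,"linear":[0,0,0.012],"twist":0},
    {"fingers":0,"linear":[0,0,0.008],"twist":0},
    {"fingers":0,"linear":[0,0,0.004],"twist":0},
    {"fingers":0,"linear":[0,0,0],"twist":0}
  ]
}}

```text
clock: 43.58
eef_pos: [471.4, 360.6, 110.3]
tool_rot: [-3.14, 0.002, 1.515]
force: [0.6, -0.1, -4.9]
width: 38.8
gripper_force: 60.3
```

>>> {"op": "drive_tool", "data": {
  "motion": [
    {"fingers":0,"linear":[0,0,0],"twist":0},
    {"fingers":0,"linear":[0,0,0],"twist":0},
    {"fingers":0,"linear":[0,0,0],"twist":0}
  ]
}}

```text
clock: 43.83
eef_pos: [472.4, 361.7, 112.3]
tool_rot: [3.141, -0.001, 1.515]
force: [0.6, 0.5, -4.7]
width: 38.7
gripper_force: 60.3
```

```bash
python3 go.py 473.2 362.9 109.4 1.5152
```

```text
t 43.83 pos [472.4 361.7 112.3] rot [ 3.1410e+00 -6.0000e-04  1.5153e+00] F [ 0.6  0.5 -4.7] w 38.7 g 60.3 q [-0.42  0.74 -0.45  1.77  0.45  0.73 -1.16]
shift mm [1.2 0.7 2.9]
twist 0.0001
```

>>> {"op": "drive_tool", "data": {
  "motion": [
    {"fingers":0,"linear":[0.0007,0.0007,0.001],"twist":0},
    {"fingers":0,"linear":[0,0,0.001],"twist":0},
    {"fingers":0,"linear":[0,0,0],"twist":0},
    {"fingers":0,"linear":[0,0,0],"twist":0}
  ]
}}

```text
clock: 44.17
eef_pos: [472.9, 362.0, 109.9]
tool_rot: [3.142, 0.0, 1.515]
force: [-0.3, -0.7, -4.5]
width: 39.2
gripper_force: 60.3
```

>>> {"op": "drive_tool", "data": {
  "motion": [
    {"fingers":0,"linear":[0,0,0.0005],"twist":0},
    {"fingers":0,"linear":[0,0,0],"twist":0},
    {"fingers":0,"linear":[0,0,0],"twist":0}
  ]
}}

```text
clock: 44.42
eef_pos: [472.9, 362.1, 109.5]
tool_rot: [3.141, -0.0, 1.515]
force: [-0.1, 0.1, -3.8]
width: 39.1
gripper_force: 60.4
```

>>> {"op": "drive_tool", "data": {
  "motion": [
    {"fingers":0,"linear":[0,0,0.0005],"twist":0},
    {"fingers":0,"linear":[0,0,0],"twist":0},
    {"fingers":0,"linear":[0,0,0],"twist":0}
  ]
}}

```text
clock: 44.67
eef_pos: [473.0, 362.1, 109.5]
tool_rot: [3.141, -0.0, 1.515]
force: [-0.8, -1.9, 3.3]
width: 39.0
gripper_force: 61.2
```

```bash
python3 go.py 473.2 362.4 109.4 1.5152
```

```text
t 44.67 pos [473.  362.1 109.5] rot [ 3.1411e+00 -2.0000e-04  1.5152e+00] F [-0.8 -1.9  3.3] w 39.0 g 61.2 q [-0.43  0.74 -0.44  1.77  0.45  0.73 -1.17]
shift mm [0.3 0.2 0.1]
twist 0.0
```

>>> {"op": "drive_tool", "data": {
  "motion": [
    {"fingers":0.5,"linear":[0,0,0],"twist":0},
    {"fingers":0.6,"linear":[0,0,0],"twist":0},
    {"fingers":0.8,"linear":[0,0,0],"twist":0},
    {"fingers":1,"linear":[0,0,0],"twist":0},
    {"fingers":1,"linear":[0,0,0],"twist":0}
  ]
}}

```text
clock: 45.08
eef_pos: [473.0, 362.2, 108.9]
tool_rot: [3.141, -0.0, 1.515]
force: [-1.4, 0.4, 0.8]
width: 84.7
gripper_force: 0.0
```

>>> {"op": "drive_tool", "data": {
  "motion": [
    {"fingers":1,"linear":[0,0,-0.005],"twist":0},
    {"fingers":1,"linear":[0,0,-0.02],"twist":0},
    {"fingers":1,"linear":[0,0,-0.03],"twist":0},
    {"fingers":1,"linear":[0,0,-0.03],"twist":0},
    {"fingers":1,"linear":[0,0,-0.03],"twist":0}
  ]
}}

```text
clock: 45.5
eef_pos: [472.6, 362.0, 225.4]
tool_rot: [-3.141, 0.0, 1.516]
force: [0.7, -0.1, -0.3]
width: 85.4
gripper_force: 0.0
```

>>> {"op": "drive_tool", "data": {
  "motion": [
    {"fingers":1,"linear":[-0.01,0.0015,-0.02],"twist":0},
    {"fingers":1,"linear":[-0.025,0.0037,-0.015],"twist":0},
    {"fingers":1,"linear":[-0.035,0.0052,0],"twist":0},
    {"fingers":1,"linear":[-0.035,0.0052,0],"twist":0},
    {"fingers":1,"linear":[-0.035,0.0052,0],"twist":0}
  ]
}}

```text
clock: 45.92
eef_pos: [485.9, 220.0, 259.7]
tool_rot: [3.14, -0.0, 1.516]
force: [0.9, 0.2, -1.0]
width: 85.8
gripper_force: 0.0
```

>>> {"op": "drive_tool", "data": {
  "motion": [
    {"fingers":1,"linear":[-0.035,0.0052,0],"twist":0},
    {"fingers":1,"linear":[-0.035,0.0052,0],"twist":0},
    {"fingers":1,"linear":[-0.035,0.0052,0],"twist":0},
    {"fingers":1,"linear":[-0.035,0.0052,0],"twist":0},
    {"fingers":1,"linear":[-0.035,0.0052,0],"twist":0}
  ]
}}

```text
clock: 46.33
eef_pos: [502.1, 43.3, 259.5]
tool_rot: [3.141, 0.0, 1.515]
force: [0.8, -0.4, -0.2]
width: 85.1
gripper_force: 0.0
```

>>> {"op": "drive_tool", "data": {
  "motion": [
    {"fingers":1,"linear":[-0.035,0.0052,0],"twist":0},
    {"fingers":1,"linear":[-0.035,0.0052,0],"twist":0},
    {"fingers":1,"linear":[-0.035,0.0052,0],"twist":0},
    {"fingers":1,"linear":[-0.035,0.0052,0],"twist":0},
    {"fingers":1,"linear":[-0.035,0.0052,0],"twist":0}
  ]
}}

```text
clock: 46.75
eef_pos: [518.3, -133.0, 259.5]
tool_rot: [3.141, 0.0, 1.515]
force: [1.2, -0.1, 0.2]
width: 85.0
gripper_force: 0.0
```

>>> {"op": "drive_tool", "data": {
  "motion": [
    {"fingers":1,"linear":[-0.035,0.0052,0],"twist":0},
    {"fingers":1,"linear":[-0.035,0.0052,0],"twist":0},
    {"fingers":1,"linear":[-0.03,0.0045,0],"twist":0},
    {"fingers":1,"linear":[-0.02,0.003,0],"twist":0},
    {"fingers":1,"linear":[-0.01,0.0015,0.01],"twist":0}
  ]
}}

```text
clock: 47.17
eef_pos: [531.3, -266.5, 250.3]
tool_rot: [3.138, 0.003, 1.51]
force: [0.3, 0.4, -0.3]
width: 85.6
gripper_force: 0.0
```

>>> {"op": "drive_tool", "data": {
  "motion": [
    {"fingers":1,"linear":[-0.006,0.001,0.02],"twist":0},
    {"fingers":1,"linear":[0,0,0.02],"twist":0},
    {"fingers":1,"linear":[0,0,0.01],"twist":0},
    {"fingers":1,"linear":[0,0,0],"twist":0},
    {"fingers":1,"linear":[0,0,0],"twist":0}
  ]
}}

```text
clock: 47.58
eef_pos: [531.3, -266.9, 198.8]
tool_rot: [-3.141, -0.001, 1.517]
force: [0.3, -0.4, -0.4]
width: 85.4
gripper_force: 0.0
```

```bash
python3 go.py 531.5 -268.2 112.8 1.516; python3 cmp.py flask egg box;  python3 - <<'E'
from h import *;import pickle
d=pickle.load(open("d0.pkl","rb"))
for v in d: print(v,(proj(d[v],[[474.3,362,153],[472.3,364,153]])-proj(d[v],[[472.3,362,153]])).round(2).tolist())
E
```

```text
t 47.58 pos [ 531.3 -266.9  198.8] rot [-3.1409e+00 -1.0000e-03  1.5170e+00] F [ 0.3 -0.4 -0.4] w 85.4 g 0.0 q [ 0.71  0.62 -0.47  1.7   0.34  0.9   0.05]
shift mm [-1.4  0.3 86. ]
twist 0.001
side flask px [-0.1   2.75] cc 0.85
side egg px [-0.  0.] cc 1.0
side box px [ 0.02 -0.02] cc 0.996
top flask px [0.03 0.12] cc 0.998
top egg px [-0.02 -0.01] cc 1.0
top box px [-0.   -0.02] cc 1.0
top [[0.0, -0.86], [-0.83, 0.01]]
side [[-1.38, -0.03], [-0.01, 1.3]]
```

The flask is back within about 0.3 mm of its first picture. Next, the round tin.

>>> {"op": "drive_tool", "data": {
  "motion": [
    {"fingers":1,"linear":[-0.0005,0,0.01],"twist":0},
    {"fingers":1,"linear":[0,0,0.022],"twist":0},
    {"fingers":1,"linear":[0,0,0.024],"twist":0},
    {"fingers":1,"linear":[0,0,0.018],"twist":0},
    {"fingers":1,"linear":[0,0,0.008],"twist":0}
  ]
}}

```text
clock: 48.1
eef_pos: [530.0, -268.2, 114.8]
tool_rot: [-3.139, -0.001, 1.515]
force: [-1.2, -0.0, -0.1]
width: 85.3
gripper_force: 0.0
```

>>> {"op": "drive_tool", "data": {
  "motion": [
    {"fingers":1,"linear":[0,0,0.002],"twist":0},
    {"fingers":1,"linear":[0,0,0],"twist":0},
    {"fingers":1,"linear":[0,0,0],"twist":0}
  ]
}}

```text
clock: 48.35
eef_pos: [532.1, -268.8, 116.0]
tool_rot: [3.14, 0.001, 1.515]
force: [0.2, 0.3, 0.6]
width: 85.3
gripper_force: 0.0
```

```bash
python3 go.py 531.5 -268.2 112.8 1.516
```

```text
t 48.35 pos [ 532.1 -268.8  116. ] rot [3.1397e+00 6.0000e-04 1.5154e+00] F [0.2 0.3 0.6] w 85.3 g 0.0 q [ 0.68  0.73 -0.42  1.77  0.41  0.73 -0.01]
shift mm [ 0.6 -0.6  3.2]
twist -0.0006
```

>>> {"op": "drive_tool", "data": {
  "motion": [
    {"fingers":1,"linear":[0.0005,-0.0002,0.0025],"twist":0},
    {"fingers":1,"linear":[0,0,0],"twist":0},
    {"fingers":0.85,"linear":[0,0,0],"twist":0},
    {"fingers":0.78,"linear":[0,0,0],"twist":0},
    {"fingers":0.74,"linear":[0,0,0],"twist":0}
  ]
}}

```text
clock: 48.77
eef_pos: [531.2, -268.2, 112.7]
tool_rot: [3.141, 0.0, 1.515]
force: [0.3, -0.0, -0.4]
width: 63.3
gripper_force: 0.0
```

>>> {"op": "drive_tool", "data": {
  "motion": [
    {"fingers":0.7,"linear":[0,0,0],"twist":0},
    {"fingers":0.6,"linear":[0,0,0],"twist":0},
    {"fingers":0,"linear":[0,0,0],"twist":0},
    {"fingers":0,"linear":[0,0,0],"twist":0},
    {"fingers":0,"linear":[0,0,0],"twist":0}
  ]
}}

```text
clock: 49.18
eef_pos: [531.7, -268.3, 113.1]
tool_rot: [3.14, 0.0, 1.515]
force: [0.2, -0.1, 6.1]
width: 57.4
gripper_force: 63.5
```

```bash
python3 go.py 471.1 279.4 112.8 1.5155
```

```text
t 49.18 pos [ 531.7 -268.3  113.1] rot [3.1402e+00 5.0000e-04 1.5153e+00] F [ 0.2 -0.1  6.1] w 57.4 g 63.5 q [ 0.68  0.73 -0.41  1.77  0.42  0.72 -0.01]
shift mm [ 5.435e+02 -9.080e+01 -1.000e-01]
twist -0.0002
```

>>> {"op": "drive_tool", "data": {
  "motion": [
    {"fingers":0,"linear":[0,0,-0.003],"twist":0},
    {"fingers":0,"linear":[0,0,-0.008],"twist":0},
    {"fingers":0,"linear":[0,0,-0.016],"twist":0},
    {"fingers":0,"linear":[0,0,-0.026],"twist":0},
    {"fingers":0,"linear":[0,0,-0.03],"twist":0}
  ]
}}

```text
clock: 49.6
eef_pos: [529.1, -267.5, 194.7]
tool_rot: [-3.137, -0.002, 1.516]
force: [-0.0, -0.6, -3.4]
width: 57.6
gripper_force: 64.7
```

>>> {"op": "drive_tool", "data": {
  "motion": [
    {"fingers":0,"linear":[0,0,-0.032],"twist":0},
    {"fingers":0,"linear":[0,0,-0.032],"twist":0},
    {"fingers":0,"linear":[0,0,-0.03],"twist":0},
    {"fingers":0,"linear":[0.003,-0.0005,-0.02],"twist":0},
    {"fingers":0,"linear":[0.01,-0.0017,-0.01],"twist":0}
  ]
}}

```text
clock: 50.02
eef_pos: [530.1, -256.8, 322.3]
tool_rot: [3.138, 0.003, 1.513]
force: [-0.4, -0.6, -3.2]
width: 57.8
gripper_force: 64.8
```

>>> {"op": "drive_tool", "data": {
  "motion": [
    {"fingers":0,"linear":[0.018,-0.003,0],"twist":0},
    {"fingers":0,"linear":[0.024,-0.004,0],"twist":0},
    {"fingers":0,"linear":[0.028,-0.0047,0],"twist":0},
    {"fingers":0,"linear":[0.028,-0.0047,0],"twist":0},
    {"fingers":0,"linear":[0.028,-0.0047,0],"twist":0}
  ]
}}

```text
clock: 50.43
eef_pos: [513.8, -126.0, 318.4]
tool_rot: [-3.139, -0.001, 1.516]
force: [0.1, 0.9, -2.7]
width: 57.7
gripper_force: 64.9
```

>>> {"op": "drive_tool", "data": {
  "motion": [
    {"fingers":0,"linear":[0.028,-0.0047,0],"twist":0},
    {"fingers":0,"linear":[0.028,-0.0047,0],"twist":0},
    {"fingers":0,"linear":[0.028,-0.0047,0],"twist":0},
    {"fingers":0,"linear":[0.028,-0.0047,0],"twist":0},
    {"fingers":0,"linear":[0.028,-0.0047,0],"twist":0}
  ]
}}

```text
clock: 50.85
eef_pos: [497.9, 14.8, 318.5]
tool_rot: [-3.139, 0.0, 1.516]
force: [0.1, 0.2, -2.4]
width: 57.5
gripper_force: 64.9
```

>>> {"op": "drive_tool", "data": {
  "motion": [
    {"fingers":0,"linear":[0.028,-0.0047,0],"twist":0},
    {"fingers":0,"linear":[0.028,-0.0047,0],"twist":0},
    {"fingers":0,"linear":[0.028,-0.0047,0],"twist":0},
    {"fingers":0,"linear":[0.028,-0.0047,0],"twist":0},
    {"fingers":0,"linear":[0.028,-0.0047,0],"twist":0}
  ]
}}

```text
clock: 51.27
eef_pos: [482.1, 155.4, 318.5]
tool_rot: [-3.139, 0.001, 1.516]
force: [0.4, -0.1, -2.3]
width: 57.8
gripper_force: 64.9
```

>>> {"op": "drive_tool", "data": {
  "motion": [
    {"fingers":0,"linear":[0.028,-0.0047,0],"twist":0},
    {"fingers":0,"linear":[0.028,-0.0047,0],"twist":0},
    {"fingers":0,"linear":[0.028,-0.0047,0],"twist":0},
    {"fingers":0,"linear":[0.022,-0.0037,0],"twist":0},
    {"fingers":0,"linear":[0.013,-0.002,0],"twist":0}
  ]
}}

```text
clock: 51.68
eef_pos: [468.1, 277.4, 318.5]
tool_rot: [-3.139, -0.001, 1.52]
force: [0.3, 0.3, -3.2]
width: 57.4
gripper_force: 64.9
```

>>> {"op": "drive_tool", "data": {
  "motion": [
    {"fingers":0,"linear":[0.005,-0.001,0],"twist":0},
    {"fingers":0,"linear":[0,0,0],"twist":0},
    {"fingers":0,"linear":[0,0,0],"twist":0},
    {"fingers":0,"linear":[0,0,0],"twist":0}
  ]
}}

```text
clock: 52.02
eef_pos: [470.3, 277.3, 319.0]
tool_rot: [-3.141, 0.002, 1.513]
force: [-0.9, -0.0, -2.5]
width: 57.7
gripper_force: 64.9
```

```bash
python3 go.py 471.1 279.4 112.8 1.5155
```

```text
t 52.02 pos [470.3 277.3 319. ] rot [-3.1411e+00  1.9000e-03  1.5135e+00] F [-0.9 -0.  -2.5] w 57.7 g 64.9 q [-0.16  0.44 -0.63  1.68  0.29  1.12 -0.93]
shift mm [  2.5   0.8 206.2]
twist -0.002
```

Down 202 mm, then settle.

>>> {"op": "drive_tool", "data": {
  "motion": [
    {"fingers":0,"linear":[0.001,0.0005,0.008],"twist":0},
    {"fingers":0,"linear":[0,0,0.018],"twist":0},
    {"fingers":0,"linear":[0,0,0.026],"twist":0},
    {"fingers":0,"linear":[0,0,0.028],"twist":0},
    {"fingers":0,"linear":[0,0,0.028],"twist":0}
  ]
}}

```text
clock: 52.43
eef_pos: [471.2, 278.9, 210.1]
tool_rot: [3.141, 0.0, 1.513]
force: [0.4, 0.4, -3.4]
width: 57.5
gripper_force: 64.9
```

>>> {"op": "drive_tool", "data": {
  "motion": [
    {"fingers":0,"linear":[0,0,0.028],"twist":0},
    {"fingers":0,"linear":[0,0,0.024],"twist":0},
    {"fingers":0,"linear":[0,0,0.018],"twist":0},
    {"fingers":0,"linear":[0,0,0.012],"twist":0},
    {"fingers":0,"linear":[0,0,0.008],"twist":0}
  ]
}}

```text
clock: 52.85
eef_pos: [470.3, 278.4, 119.4]
tool_rot: [-3.139, 0.002, 1.514]
force: [0.5, 0.5, -2.6]
width: 57.8
gripper_force: 64.8
```

>>> {"op": "drive_tool", "data": {
  "motion": [
    {"fingers":0,"linear":[0,0,0.003],"twist":0},
    {"fingers":0,"linear":[0,0,0],"twist":0},
    {"fingers":0,"linear":[0,0,0],"twist":0},
    {"fingers":0,"linear":[0,0,0],"twist":0}
  ]
}}

```text
clock: 53.18
eef_pos: [471.4, 280.4, 119.3]
tool_rot: [3.14, -0.001, 1.515]
force: [-0.5, 0.3, -2.6]
width: 57.6
gripper_force: 64.8
```

```bash
python3 go.py 471.1 279.4 112.8 1.5155
```

```text
t 53.18 pos [471.4 280.4 119.3] rot [ 3.1401e+00 -1.1000e-03  1.5150e+00] F [-0.5  0.3 -2.6] w 57.6 g 64.8 q [-0.27  0.68 -0.49  1.9   0.49  0.68 -1.11]
shift mm [-1.  -0.2  6.5]
twist -0.0005
```

>>> {"op": "drive_tool", "data": {
  "motion": [
    {"fingers":0,"linear":[-0.0007,0,0.002],"twist":0},
    {"fingers":0,"linear":[0,0,0.002],"twist":0},
    {"fingers":0,"linear":[0,0,0.001],"twist":0},
    {"fingers":0,"linear":[0,0,0],"twist":0},
    {"fingers":0,"linear":[0,0,0],"twist":0}
  ]
}}

```text
clock: 53.6
eef_pos: [470.7, 279.4, 113.4]
tool_rot: [3.142, 0.0, 1.515]
force: [-0.3, -0.5, -3.1]
width: 57.9
gripper_force: 64.8
```

```bash
python3 go.py 471.1 279.4 112.8 1.5155
```

```text
t 53.6 pos [470.7 279.4 113.4] rot [3.1415 0.     1.5153] F [-0.3 -0.5 -3.1] w 57.9 g 64.8 q [-0.27  0.69 -0.49  1.9   0.5   0.67 -1.12]
shift mm [0.1 0.4 0.6]
twist -0.0002
```

>>> {"op": "drive_tool", "data": {
  "motion": [
    {"fingers":0,"linear":[0,0.0003,0.0004],"twist":0},
    {"fingers":0,"linear":[0,0,0],"twist":0},
    {"fingers":0,"linear":[0,0,0],"twist":0}
  ]
}}

```text
clock: 53.85
eef_pos: [471.0, 279.5, 113.1]
tool_rot: [3.141, -0.0, 1.515]
force: [0.5, 0.5, -0.8]
width: 57.5
gripper_force: 65.1
```

>>> {"op": "drive_tool", "data": {
  "motion": [
    {"fingers":0,"linear":[0,0,0.0004],"twist":0},
    {"fingers":0,"linear":[0,0,0],"twist":0},
    {"fingers":0,"linear":[0,0,0],"twist":0}
  ]
}}

```text
clock: 54.1
eef_pos: [471.1, 279.5, 113.1]
tool_rot: [3.141, -0.0, 1.515]
force: [-1.1, 0.1, 2.8]
width: 57.9
gripper_force: 65.5
```

>>> {"op": "drive_tool", "data": {
  "motion": [
    {"fingers":0,"linear":[0,0,0.0003],"twist":0},
    {"fingers":0,"linear":[0,0,0],"twist":0},
    {"fingers":0,"linear":[0,0,0],"twist":0}
  ]
}}

```text
clock: 54.35
eef_pos: [471.1, 279.6, 113.0]
tool_rot: [3.141, -0.0, 1.515]
force: [-0.5, -1.2, 6.6]
width: 57.4
gripper_force: 65.9
```

>>> {"op": "drive_tool", "data": {
  "motion": [
    {"fingers":0.72,"linear":[0,0,0],"twist":0},
    {"fingers":0.78,"linear":[0,0,0],"twist":0},
    {"fingers":1,"linear":[0,0,0],"twist":0},
    {"fingers":1,"linear":[0,0,0],"twist":0},
    {"fingers":1,"linear":[0,0,0],"twist":0}
  ]
}}

```text
clock: 54.77
eef_pos: [471.1, 279.3, 112.2]
tool_rot: [-3.142, -0.0, 1.515]
force: [-0.5, -0.4, 0.3]
width: 85.7
gripper_force: 0.0
```

>>> {"op": "drive_tool", "data": {
  "motion": [
    {"fingers":1,"linear":[0,0,-0.005],"twist":0},
    {"fingers":1,"linear":[0,0,-0.02],"twist":0},
    {"fingers":1,"linear":[0,0,-0.03],"twist":0},
    {"fingers":1,"linear":[0,0,-0.03],"twist":0},
    {"fingers":1,"linear":[0,0,-0.03],"twist":0}
  ]
}}

```text
clock: 55.18
eef_pos: [470.6, 279.3, 228.8]
tool_rot: [-3.141, 0.0, 1.516]
force: [1.2, 0.3, 0.2]
width: 85.9
gripper_force: 0.0
```

>>> {"op": "drive_tool", "data": {
  "motion": [
    {"fingers":1,"linear":[-0.01,0.0015,-0.02],"twist":0},
    {"fingers":1,"linear":[-0.025,0.0038,-0.015],"twist":0},
    {"fingers":1,"linear":[-0.035,0.0054,0],"twist":0},
    {"fingers":1,"linear":[-0.035,0.0054,0],"twist":0},
    {"fingers":1,"linear":[-0.035,0.0054,0],"twist":0}
  ]
}}

```text
clock: 55.6
eef_pos: [484.7, 137.2, 263.1]
tool_rot: [3.14, -0.0, 1.516]
force: [-0.2, -0.7, -0.1]
width: 85.5
gripper_force: 0.0
```

>>> {"op": "drive_tool", "data": {
  "motion": [
    {"fingers":1,"linear":[-0.035,0.0054,0],"twist":0},
    {"fingers":1,"linear":[-0.035,0.0054,0],"twist":0},
    {"fingers":1,"linear":[-0.035,0.0054,0],"twist":0},
    {"fingers":1,"linear":[-0.035,0.0054,0],"twist":0},
    {"fingers":1,"linear":[-0.035,0.0054,0],"twist":0}
  ]
}}

```text
clock: 56.02
eef_pos: [501.8, -39.6, 262.8]
tool_rot: [3.141, 0.0, 1.515]
force: [1.2, 0.8, -0.9]
width: 85.6
gripper_force: 0.0
```

>>> {"op": "drive_tool", "data": {
  "motion": [
    {"fingers":1,"linear":[-0.035,0.0054,0],"twist":0},
    {"fingers":1,"linear":[-0.035,0.0054,0],"twist":0},
    {"fingers":1,"linear":[-0.035,0.0054,0],"twist":0},
    {"fingers":1,"linear":[-0.035,0.0054,0],"twist":0},
    {"fingers":1,"linear":[-0.035,0.0054,0],"twist":0}
  ]
}}

```text
clock: 56.43
eef_pos: [519.0, -215.9, 262.8]
tool_rot: [3.141, 0.0, 1.515]
force: [0.4, -0.7, -0.3]
width: 85.8
gripper_force: 0.0
```

>>> {"op": "drive_tool", "data": {
  "motion": [
    {"fingers":1,"linear":[-0.035,0.0054,0],"twist":0},
    {"fingers":1,"linear":[-0.035,0.0054,0],"twist":0},
    {"fingers":1,"linear":[-0.03,0.0046,0],"twist":0},
    {"fingers":1,"linear":[-0.02,0.003,0],"twist":0},
    {"fingers":1,"linear":[-0.0106,0.0016,0.01],"twist":0}
  ]
}}

```text
clock: 56.85
eef_pos: [532.3, -350.0, 253.6]
tool_rot: [3.138, 0.003, 1.511]
force: [0.1, -0.4, -0.0]
width: 85.4
gripper_force: 0.0
```

>>> {"op": "drive_tool", "data": {
  "motion": [
    {"fingers":1,"linear":[0,0,0.02],"twist":0},
    {"fingers":1,"linear":[0,0,0.02],"twist":0},
    {"fingers":1,"linear":[0,0,0.01],"twist":0},
    {"fingers":1,"linear":[0,0,0],"twist":0},
    {"fingers":1,"linear":[0,0,0],"twist":0}
  ]
}}

```text
clock: 57.27
eef_pos: [532.0, -344.6, 202.1]
tool_rot: [-3.141, -0.001, 1.517]
force: [0.2, -0.3, -0.2]
width: 85.2
gripper_force: 0.0
```

```bash
python3 go.py 532.2 -345.3 97.1 1.514; python3 cmp.py flask round egg box
```

```text
t 57.27 pos [ 532.  -344.6  202.1] rot [-3.1409e+00 -1.0000e-03  1.5166e+00] F [ 0.2 -0.3 -0.2] w 85.2 g 0.0 q [ 0.84  0.68 -0.52  1.59  0.39  0.98  0.14]
shift mm [ -0.8   0.3 105. ]
twist 0.0026
side flask px [0.09 0.01] cc 0.999
side round px [-0.18  2.42] cc 0.876
side egg px [-0. -0.] cc 1.0
side box px [-0.  0.] cc 1.0
top flask px [0.03 0.11] cc 0.997
top round px [-0.13 -0.1 ] cc 0.999
top egg px [-0.01 -0.  ] cc 1.0
top box px [-0.  0.] cc 1.0
```

The round tin is back within about 0.3 mm. Last, the square tin.

>>> {"op": "drive_tool", "data": {
  "motion": [
    {"fingers":1,"linear":[-0.0002,0,0.012],"twist":0.001},
    {"fingers":1,"linear":[0,0,0.026],"twist":0},
    {"fingers":1,"linear":[0,0,0.028],"twist":0},
    {"fingers":1,"linear":[0,0,0.022],"twist":0},
    {"fingers":1,"linear":[0,0,0.01],"twist":0}
  ]
}}

```text
clock: 57.78
eef_pos: [530.3, -345.1, 101.4]
tool_rot: [-3.138, -0.002, 1.514]
force: [-1.0, -0.0, 0.5]
width: 85.4
gripper_force: 0.0
```

>>> {"op": "drive_tool", "data": {
  "motion": [
    {"fingers":1,"linear":[0,0,0.005],"twist":0},
    {"fingers":1,"linear":[0,0,0],"twist":0},
    {"fingers":1,"linear":[0,0,0],"twist":0},
    {"fingers":1,"linear":[0,0,0],"twist":0}
  ]
}}

```text
clock: 58.12
eef_pos: [533.1, -346.2, 100.9]
tool_rot: [3.139, 0.001, 1.514]
force: [-0.1, 1.4, 0.7]
width: 85.6
gripper_force: 0.0
```

```bash
python3 go.py 532.2 -345.3 97.1 1.514
```

```text
t 58.12 pos [ 533.1 -346.2  100.9] rot [3.1389e+00 1.2000e-03 1.5142e+00] F [-0.1  1.4  0.7] w 85.6 g 0.0 q [ 0.8   0.8  -0.46  1.66  0.47  0.79  0.07]
shift mm [ 0.9 -0.9  3.8]
twist 0.0002
```

>>> {"op": "drive_tool", "data": {
  "motion": [
    {"fingers":1,"linear":[0.0006,-0.0003,0.0028],"twist":0},
    {"fingers":1,"linear":[0,0,0],"twist":0},
    {"fingers":0.85,"linear":[0,0,0],"twist":0},
    {"fingers":0.78,"linear":[0,0,0],"twist":0},
    {"fingers":0.74,"linear":[0,0,0],"twist":0}
  ]
}}

```text
clock: 58.53
eef_pos: [531.7, -345.3, 96.7]
tool_rot: [3.141, 0.0, 1.514]
force: [-0.1, -0.9, -0.1]
width: 62.9
gripper_force: 0.0
```

>>> {"op": "drive_tool", "data": {
  "motion": [
    {"fingers":0.7,"linear":[0,0,0],"twist":0},
    {"fingers":0.6,"linear":[0,0,0],"twist":0},
    {"fingers":0,"linear":[0,0,0],"twist":0},
    {"fingers":0,"linear":[0,0,0],"twist":0},
    {"fingers":0,"linear":[0,0,0],"twist":0}
  ]
}}

```text
clock: 58.95
eef_pos: [532.4, -345.4, 97.1]
tool_rot: [3.14, 0.001, 1.514]
force: [2.3, -0.2, 4.3]
width: 58.3
gripper_force: 65.3
```

```bash
python3 go.py 468.3 196.0 97.1 1.5135
```

```text
t 58.95 pos [ 532.4 -345.4   97.1] rot [3.1400e+00 5.0000e-04 1.5143e+00] F [ 2.3 -0.2  4.3] w 58.3 g 65.3 q [ 0.8   0.8  -0.46  1.67  0.47  0.78  0.07]
shift mm [ 5.369e+02 -9.460e+01 -4.000e-01]
twist 0.0008
```

>>> {"op": "drive_tool", "data": {
  "motion": [
    {"fingers":0,"linear":[0,0,-0.003],"twist":0},
    {"fingers":0,"linear":[0,0,-0.008],"twist":0},
    {"fingers":0,"linear":[0,0,-0.016],"twist":0},
    {"fingers":0,"linear":[0,0,-0.026],"twist":0},
    {"fingers":0,"linear":[0,0,-0.03],"twist":0}
  ]
}}

```text
clock: 59.37
eef_pos: [529.2, -344.3, 178.2]
tool_rot: [-3.136, -0.003, 1.514]
force: [0.0, 1.0, -3.4]
width: 58.0
gripper_force: 65.1
```

>>> {"op": "drive_tool", "data": {
  "motion": [
    {"fingers":0,"linear":[0,0,-0.032],"twist":0},
    {"fingers":0,"linear":[0,0,-0.032],"twist":0},
    {"fingers":0,"linear":[0,0,-0.03],"twist":0},
    {"fingers":0,"linear":[0.003,-0.0005,-0.02],"twist":0},
    {"fingers":0,"linear":[0.01,-0.0018,-0.01],"twist":0}
  ]
}}

```text
clock: 59.78
eef_pos: [530.1, -333.9, 306.1]
tool_rot: [3.139, 0.003, 1.511]
force: [0.7, -1.1, -4.1]
width: 58.3
gripper_force: 65.4
```

>>> {"op": "drive_tool", "data": {
  "motion": [
    {"fingers":0,"linear":[0.018,-0.0032,0],"twist":0},
    {"fingers":0,"linear":[0.024,-0.0042,0],"twist":0},
    {"fingers":0,"linear":[0.0276,-0.0049,0],"twist":0},
    {"fingers":0,"linear":[0.0276,-0.0049,0],"twist":0},
    {"fingers":0,"linear":[0.0276,-0.0049,0],"twist":0}
  ]
}}

```text
clock: 60.2
eef_pos: [513.0, -204.0, 302.2]
tool_rot: [-3.138, -0.001, 1.515]
force: [-0.1, 1.0, -3.8]
width: 58.4
gripper_force: 65.4
```

>>> {"op": "drive_tool", "data": {
  "motion": [
    {"fingers":0,"linear":[0.0276,-0.0049,0],"twist":0},
    {"fingers":0,"linear":[0.0276,-0.0049,0],"twist":0},
    {"fingers":0,"linear":[0.0276,-0.0049,0],"twist":0},
    {"fingers":0,"linear":[0.0276,-0.0049,0],"twist":0},
    {"fingers":0,"linear":[0.0276,-0.0049,0],"twist":0}
  ]
}}

```text
clock: 60.62
eef_pos: [496.1, -65.3, 302.4]
tool_rot: [-3.138, -0.0, 1.515]
force: [0.2, 0.1, -3.6]
width: 58.0
gripper_force: 65.4
```

>>> {"op": "drive_tool", "data": {
  "motion": [
    {"fingers":0,"linear":[0.0276,-0.0049,0],"twist":0},
    {"fingers":0,"linear":[0.0276,-0.0049,0],"twist":0},
    {"fingers":0,"linear":[0.0276,-0.0049,0],"twist":0},
    {"fingers":0,"linear":[0.0276,-0.0049,0],"twist":0},
    {"fingers":0,"linear":[0.0276,-0.0049,0],"twist":0}
  ]
}}

```text
clock: 61.03
eef_pos: [479.4, 73.4, 302.5]
tool_rot: [-3.138, 0.001, 1.515]
force: [0.2, 0.5, -3.2]
width: 58.2
gripper_force: 65.4
```

>>> {"op": "drive_tool", "data": {
  "motion": [
    {"fingers":0,"linear":[0.0276,-0.0049,0],"twist":0},
    {"fingers":0,"linear":[0.0276,-0.0049,0],"twist":0},
    {"fingers":0,"linear":[0.0276,-0.0049,0],"twist":0},
    {"fingers":0,"linear":[0.022,-0.0039,0],"twist":0},
    {"fingers":0,"linear":[0.013,-0.0022,0],"twist":0}
  ]
}}

```text
clock: 61.45
eef_pos: [464.8, 194.0, 302.7]
tool_rot: [-3.139, -0.001, 1.519]
force: [-0.5, 0.3, -3.2]
width: 58.4
gripper_force: 65.2
```

>>> {"op": "drive_tool", "data": {
  "motion": [
    {"fingers":0,"linear":[0.005,-0.0005,0],"twist":0},
    {"fingers":0,"linear":[0,0,0],"twist":0},
    {"fingers":0,"linear":[0,0,0],"twist":0},
    {"fingers":0,"linear":[0,0,0],"twist":0}
  ]
}}

```text
clock: 61.78
eef_pos: [467.3, 194.1, 303.0]
tool_rot: [-3.141, 0.002, 1.512]
force: [-0.3, 0.1, -2.8]
width: 58.4
gripper_force: 65.2
```

```bash
python3 go.py 468.3 196.0 97.1 1.5135
```

```text
t 61.78 pos [467.3 194.1 303. ] rot [-3.1407e+00  1.8000e-03  1.5123e+00] F [-0.3  0.1 -2.8] w 58.4 g 65.2 q [ 0.03  0.4  -0.68  1.8   0.29  1.04 -0.81]
shift mm [  2.3   1.1 205.9]
twist -0.0012
```

>>> {"op": "drive_tool", "data": {
  "motion": [
    {"fingers":0,"linear":[0,0.0006,0.008],"twist":0},
    {"fingers":0,"linear":[0,0,0.018],"twist":0},
    {"fingers":0,"linear":[0,0,0.026],"twist":0},
    {"fingers":0,"linear":[0,0,0.028],"twist":0},
    {"fingers":0,"linear":[0,0,0.028],"twist":0}
  ]
}}

```text
clock: 62.2
eef_pos: [468.4, 194.6, 194.2]
tool_rot: [3.141, 0.0, 1.512]
force: [0.4, 0.1, -4.0]
width: 57.9
gripper_force: 65.4
```

>>> {"op": "drive_tool", "data": {
  "motion": [
    {"fingers":0,"linear":[0,0,0.028],"twist":0},
    {"fingers":0,"linear":[0,0,0.024],"twist":0},
    {"fingers":0,"linear":[0,0,0.018],"twist":0},
    {"fingers":0,"linear":[0,0,0.012],"twist":0},
    {"fingers":0,"linear":[0,0,0.008],"twist":0}
  ]
}}

```text
clock: 62.62
eef_pos: [467.4, 194.4, 103.5]
tool_rot: [-3.139, 0.001, 1.513]
force: [0.4, -0.2, -3.6]
width: 58.4
gripper_force: 65.2
```

>>> {"op": "drive_tool", "data": {
  "motion": [
    {"fingers":0,"linear":[0,0,0.003],"twist":0},
    {"fingers":0,"linear":[0,0,0],"twist":0},
    {"fingers":0,"linear":[0,0,0],"twist":0},
    {"fingers":0,"linear":[0,0,0],"twist":0}
  ]
}}

```text
clock: 62.95
eef_pos: [468.7, 196.1, 103.4]
tool_rot: [3.14, -0.001, 1.514]
force: [0.1, -0.4, -3.5]
width: 58.1
gripper_force: 65.2
```

```bash
python3 go.py 468.3 196.0 97.1 1.5135
```

```text
t 62.95 pos [468.7 196.1 103.4] rot [ 3.1399e+00 -9.0000e-04  1.5140e+00] F [ 0.1 -0.4 -3.5] w 58.1 g 65.2 q [-0.12  0.67 -0.49  2.02  0.55  0.59 -1.05]
shift mm [-0.1 -0.4  6.2]
twist 0.0005
```

>>> {"op": "drive_tool", "data": {
  "motion": [
    {"fingers":0,"linear":[0,0,0.002],"twist":0},
    {"fingers":0,"linear":[0,0,0.002],"twist":0},
    {"fingers":0,"linear":[0,0,0.001],"twist":0},
    {"fingers":0,"linear":[0,0,0],"twist":0},
    {"fingers":0,"linear":[0,0,0],"twist":0}
  ]
}}

```text
clock: 63.37
eef_pos: [468.0, 195.9, 97.5]
tool_rot: [3.142, 0.0, 1.514]
force: [0.2, -0.4, -3.3]
width: 58.4
gripper_force: 65.2
```

```bash
python3 go.py 468.3 196.0 97.1 1.5135
```

```text
t 63.37 pos [468.  195.9  97.5] rot [3.1415 0.     1.5143] F [ 0.2 -0.4 -3.3] w 58.4 g 65.2 q [-0.13  0.68 -0.48  2.02  0.56  0.58 -1.06]
shift mm [0.1 0.3 0.4]
twist 0.0008
```

>>> {"op": "drive_tool", "data": {
  "motion": [
    {"fingers":0,"linear":[0,0,0.0004],"twist":0},
    {"fingers":0,"linear":[0,0,0],"twist":0},
    {"fingers":0,"linear":[0,0,0],"twist":0}
  ]
}}

```text
clock: 63.62
eef_pos: [468.0, 195.9, 97.1]
tool_rot: [3.142, -0.0, 1.514]
force: [-0.1, -0.4, -4.1]
width: 58.6
gripper_force: 65.2
```

>>> {"op": "drive_tool", "data": {
  "motion": [
    {"fingers":0,"linear":[0,0,0.0003],"twist":0},
    {"fingers":0,"linear":[0,0,0],"twist":0},
    {"fingers":0,"linear":[0,0,0],"twist":0}
  ]
}}

```text
clock: 63.87
eef_pos: [468.1, 195.9, 97.0]
tool_rot: [3.141, 0.0, 1.514]
force: [-0.9, 0.9, -0.0]
width: 58.6
gripper_force: 65.5
```

Touching down. I'll release it and back off out of both views of the slab.

>>> {"op": "drive_tool", "data": {
  "motion": [
    {"fingers":0.73,"linear":[0,0,0.0002],"twist":0},
    {"fingers":0.78,"linear":[0,0,0],"twist":0},
    {"fingers":1,"linear":[0,0,0],"twist":0},
    {"fingers":1,"linear":[0,0,0],"twist":0},
    {"fingers":1,"linear":[0,0,0],"twist":0}
  ]
}}

```text
clock: 64.28
eef_pos: [468.1, 195.9, 96.7]
tool_rot: [3.141, -0.0, 1.514]
force: [0.4, -0.2, -0.2]
width: 85.5
gripper_force: 0.0
```

>>> {"op": "drive_tool", "data": {
  "motion": [
    {"fingers":1,"linear":[0,0,-0.005],"twist":0},
    {"fingers":1,"linear":[0,0,-0.02],"twist":0},
    {"fingers":1,"linear":[0,0,-0.03],"twist":0},
    {"fingers":1,"linear":[0,0,-0.03],"twist":0},
    {"fingers":1,"linear":[0,0,-0.03],"twist":0}
  ]
}}

```text
clock: 64.7
eef_pos: [467.5, 195.9, 213.1]
tool_rot: [-3.141, -0.0, 1.515]
force: [0.9, 0.4, -0.3]
width: 85.1
gripper_force: 0.0
```

>>> {"op": "drive_tool", "data": {
  "motion": [
    {"fingers":1,"linear":[-0.01,0.001,-0.03],"twist":0},
    {"fingers":1,"linear":[-0.025,0.003,-0.02],"twist":0},
    {"fingers":1,"linear":[-0.035,0.004,0],"twist":0},
    {"fingers":1,"linear":[-0.035,0.004,0],"twist":0},
    {"fingers":1,"linear":[-0.035,0.004,0],"twist":0}
  ]
}}

```text
clock: 65.12
eef_pos: [476.1, 53.9, 262.6]
tool_rot: [3.14, 0.0, 1.515]
force: [1.0, -0.3, -1.0]
width: 85.4
gripper_force: 0.0
```

>>> {"op": "drive_tool", "data": {
  "motion": [
    {"fingers":1,"linear":[-0.035,0.004,0],"twist":0},
    {"fingers":1,"linear":[-0.035,0.004,0],"twist":0},
    {"fingers":1,"linear":[-0.035,0.004,0],"twist":0},
    {"fingers":1,"linear":[-0.035,0.004,0],"twist":0},
    {"fingers":1,"linear":[-0.035,0.004,0],"twist":0}
  ]
}}

```text
clock: 65.53
eef_pos: [485.9, -122.4, 262.2]
tool_rot: [3.141, 0.0, 1.514]
force: [1.4, 0.3, 0.1]
width: 85.2
gripper_force: 0.0
```

>>> {"op": "drive_tool", "data": {
  "motion": [
    {"fingers":1,"linear":[-0.035,0.004,0],"twist":0},
    {"fingers":1,"linear":[-0.035,0.004,0],"twist":0},
    {"fingers":1,"linear":[-0.035,0.004,0],"twist":0},
    {"fingers":1,"linear":[-0.025,0.003,0],"twist":0},
    {"fingers":1,"linear":[-0.01,0,0],"twist":0}
  ]
}}

```text
clock: 65.95
eef_pos: [492.5, -266.3, 261.5]
tool_rot: [-3.142, 0.002, 1.508]
force: [0.5, -0.4, -0.4]
width: 85.3
gripper_force: 0.0
```

>>> {"op": "drive_tool", "data": {
  "motion": [
    {"fingers":1,"linear":[0,0,0],"twist":0},
    {"fingers":1,"linear":[0,0,0],"twist":0},
    {"fingers":1,"linear":[0,0,0],"twist":0},
    {"fingers":1,"linear":[0,0,0],"twist":0},
    {"fingers":1,"linear":[0,0,0],"twist":0}
  ]
}}

```text
clock: 66.37
eef_pos: [493.6, -259.4, 262.0]
tool_rot: [3.141, -0.0, 1.517]
force: [0.8, -0.3, -0.3]
width: 85.5
gripper_force: 0.0
```

```bash
python3 go.py; python3 cmp.py flask round square egg box; python3 - <<'E'
from h import *
import pickle
T=pickle.load(open("last_top.pkl","rb"));crop(T,100,120,460,390,2,"fin")
E
```

```text
t 66.37 pos [ 493.6 -259.4  262. ] rot [ 3.1413e+00 -3.0000e-04  1.5172e+00] F [ 0.8 -0.3 -0.3] w 85.5 g 0.0 q [ 0.83  0.52 -0.61  1.73  0.34  1.    0.05]
side flask px [0.09 0.01] cc 0.999
side round px [-0.19  0.34] cc 0.903
side square px [ 0.04 -0.02] cc 0.991
side egg px [-0.  0.] cc 1.0
side box px [-0.  0.] cc 1.0
top flask px [0.03 0.13] cc 0.998
top round px [-0.11 -0.1 ] cc 0.999
top square px [0.04 0.05] cc 0.978
top egg px [-0.01 -0.01] cc 1.0
top box px [-0.02  0.  ] cc 1.0
```

View pics/fin.png

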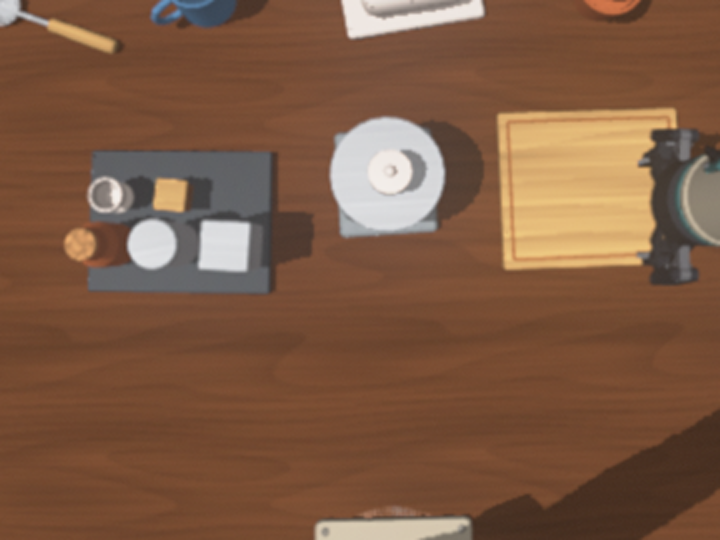

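The final top view shows the flask (80,244), round tin (152,244) and square tin (225,245) back in place to under 0.5 mm. The egg cup and salt box have not moved, and the pot is centred on the pan at (390,172).

```bash
python3 -c "
from cell import ctrl;print(ctrl.finish_job())"
```

```text
the job is handed in; nothing more can be done
None
```

The job is handed in at about 66 s of the 144 s allowed: all three canisters went to the board first, the pot is centred on the scale's pan, the canisters are back within about 0.5 mm of where they stood, and the egg cup and salt box have not moved; the judging result was not returned.

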